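# Load the cap stand with the unmarked thread

### The arm

A 6-joint arm with a two-finger parallel gripper is mounted at the origin on the work surface. World frame = base frame: x ahead of the robot, y to its left, z up, the work surface at z = 0. Lengths are in m, angles in rad, forces in N, time in s.
With the tool pointing down it reaches from about 0.35 to 0.875 m from the base axis. Payload 15.5 kg.
Tool frame: the origin (TCP) lies midway between the tips of the shut fingers; the grasp point (between the pads) lies 19 mm behind it; z points along the fingers, y is the direction in which the jaws open and shut (so a half turn about z gives the same grasp; the last joint's range is limited). The gripper opens to 85 mm and grips with 20 to 120 N. Pads are 22 mm wide; open, the fingers measure 114 mm over their backs; the gripper's body (76 mm by 85 mm) begins 54 mm behind the grasp point. The pads swing forward as they close: fully open they stand 13 mm farther back than shut.
Start: joints at [1.125, 0.494, 1.345, -0, 1.302, -0.096], TCP at [0.215, 0.587, 0.231] pointing down, gripper open.
Joint ranges: [-2.91, 2.91], [-0.82, 2.16], [0.22, 2.67], [-1.22, 4.37], [0.12, 2.79], [-3.08, 3.08]. Speed limits (rad/s): [1.89, 1.89, 2.57, 3.01, 3.01, 3.01].

### API

Orientations are given as a 3x3 rotation matrix whose columns are the frame's x, y, z axes.
In Python, from cell import manip gives the robot as it stands.
- The arm moves only by the shell command python3 -m creep 'ROWS' [FORCE]. ROWS is JSON, a list of rows, each an object with "jaw": the finger opening in mm, from 0 to 85.4; "slide": the shift along the tool's x, y, z in mm, a list of three; "turn": the turn, a rotation vector about the tool's x, y, z in degrees, a list of three. In form: [{"jaw": jaw, "slide": [tx, ty, tz], "turn": [rx, ry, rz]}, ...]. A call has exactly 8 rows; each row is the pose to reach, as a shift and turn from the pose measured when the call began, along the tool's axes at that moment; what a row does not reach only later rows make up. A row lasts 1/8 s, in which the tool goes at most 62.5 mm and 10.7 degrees, less where a joint would pass 70% of its speed; a pose out of reach is approached as far as the arm can. A call with a gripper value outside its range is refused whole. The fingers move at their own pace and stop on an object; FORCE is the grip in N (left out, the last holds). Time passes only in rows, so rows that repeat a pose let the fingers close, or fill a call up. It gives the time, the measured TCP pose, the force and the opening at its end, in the units of the state.
- manip.state(): the state, without advancing time (a new reading comes with each control period).
- manip.get_image(name): name is "scene" or "side" or "wrist"; returns a dict with "frame" (400x640x3 uint8, red, green, blue), "camera_matrix" (3x3 intrinsics, pixels), "D" ([k1, k2, p1, p2, k3] as OpenCV has them; the pictures are not rectified), "xyz" and "rotation" of the camera in the world. Camera axes: x right, y up, looking along -z (the intrinsics and any distortion apply to the point x, -y, -z); pixel columns grow to the right and rows downward; lengths in m; the calibration is good to about 2 mm. A picture is of the moment at which its call begins. There is no depth.
- manip.finish_job(): hands the job in, once; it reports no verdict.
The state is a dict: "t": time; "qpos": joint angles; "qvel": joint speeds; "tau": joint torques, N m; "tool_pos": TCP position; "orientation": TCP orientation; "contact_force": force on the tool from outside, world axes, zero at the start; "wrist_torque": the same for the moment, N m; "gripper_width": opening from 0.0 (shut) to 1.0 (fully open).
Only numpy, scipy, OpenCV 4.12 (cv2) and the standard library are available. Lean on these libraries where they do the work, as an engineer would, in place of code of your own. Each camera call takes 0.05 s, during which the arm holds its last target.

### The job

Get the cap stand ready for the road: slacken its brass thumb nut all the way, which swings the keeper rod up out of the way (nobody remembers whether this stand has an ordinary or a reverse thread, so try both ways and go by the feel). With the keeper up, lay every loose gold-filled cap in a sloping slot of its own, fully down in both notches, about centred along the slot and with its closed crown end uphill; then do the nut up again until it stops, so that the keeper is down over the caps. Leave the other things on the cart where they are.

Things in the scene. Friction and masses are not known exactly. Their poses are not given: they have to be found in the camera images.
- stand_a: Beech cap stand, weighted (6 kg), stays put; stand_b is outwardly identical and only one of the two is present (the other, with its rack and nut, reads None). Base 122 x 250 x 12 mm. Origin on the cart under the middle of the slot row; x uphill, away from the robot; y left, to the nut; z up. Front lip 32 mm high at x = -48 mm. Hinge posts 70 mm high at x = 58, y = +-90 mm
- stand_b: As stand_a. Both have a keeper: a 4 mm steel rod across all slots on two 35 mm arms, hinged behind them (axis along y at x = 58, z = 62 mm), moved by the nut only: it swings up 0.68 rad per rad of slackening. Nut done up: rod down, about 4 mm above the caps near their upper ends, barring the slots. Nut fully slack: upright behind the slots, top 97 mm high, slots free
- rack_a (a point): Middle of the four slots of stand_a, 45 mm above the cart; x axis uphill (20 deg), y left, z square to the slope. Seated caps have their axes in its x-y plane; from right to left their centres lie at x, y = (-5, -63), (0, -21), (0, 21), (-5, 63) mm and the slots point uphill, turned about z by -9, -3, 3, 9 deg (fanned outward)
- rack_b (a point): Same for stand_b. Each slot is two 45 deg V notches, mouth 28 mm wide, in a front and a rear slat, 7 to 10 mm thick, 25 mm before and behind the slot's centre, so about 40 mm is clear between them for fingers. The base board is 33 mm below a seated cap's centre. Caps do not slide down the slope by themselves
- nut_a (a joint): Turn of stand_a's nut in rad, growing counter-clockwise from above; near 0 = done up, a hard stop. Fully slack (another hard stop) is 2.4 rad away, to the + side (ordinary thread) or to the - side (reverse thread): this differs between the stands and cannot be seen. It will not turn past done up the wrong way. Friction 0.06 N m; stays where left
- nut_b (a joint): Turn of stand_b's nut, as nut_a, with its own hand of thread
- nut_a_grip (a point): Axis of stand_a's knurled round brass thumb nut at mid-height, 50 mm above the cart, 128 mm left of the stand's origin. Nut 34 mm across, from 38 to 62 mm above the cart, stays at its height; free all round for 25 mm. A dark line on its top points to -x of the stand when done up
- nut_b_grip (a point): Axis of stand_b's knurled round brass thumb nut at mid-height, 50 mm above the cart, 128 mm left of the stand's origin. Nut 34 mm across, from 38 to 62 mm above the cart, stays at its height; free all round for 25 mm. A dark line on its top points to -x of the stand when done up
- cap1: Worn gold-filled pen cap, brass-coloured, eight-sided, 15 mm across flats and 70 mm long, 20 g, lying on the cart on a flat (may be absent: None). Origin on its axis at mid-length, 7.5 mm above the cart when lying; its x axis points from the open dark mouth (two bands) to the closed tapered crown; it may lie on any of its flats
- cap2: Worn gold-filled pen cap, brass-coloured, eight-sided, 15 mm across flats and 70 mm long, 20 g, lying on the cart on a flat (may be absent: None). Origin on its axis at mid-length, 7.5 mm above the cart when lying; its x axis points from the open dark mouth (two bands) to the closed tapered crown; it may lie on any of its flats
- cap3: Worn gold-filled pen cap, brass-coloured, eight-sided, 15 mm across flats and 70 mm long, 20 g, lying on the cart on a flat (may be absent: None). Origin on its axis at mid-length, 7.5 mm above the cart when lying; its x axis points from the open dark mouth (two bands) to the closed tapered crown; it may lie on any of its flats
- cap4: Worn gold-filled pen cap, brass-coloured, eight-sided, 15 mm across flats and 70 mm long, 20 g, lying on the cart on a flat (may be absent: None). Origin on its axis at mid-length, 7.5 mm above the cart when lying; its x axis points from the open dark mouth (two bands) to the closed tapered crown; it may lie on any of its flats
- barrel: Bystander, to be left alone: black eight-sided pen barrel 78 mm long, 11 mm across, with a small lever. Origin under its middle, on the cart
- loupe: Bystander, to be left alone: black jeweller's loupe, 34 mm across and 30 mm tall. Origin under its middle, on the cart
- stone: Bystander, to be left alone: pale Arkansas stone 125 x 50 x 14 mm. Origin under its middle, on the cart
- pinvise: Bystander, to be left alone: brass pin vise about 90 mm long, 10 mm thick. Origin under its middle, on the cart
- torch: Bystander, to be left alone: nickel-plated pocket torch 107 mm long, 33 mm thick. Origin under its middle, on the cart
- file: Bystander, to be left alone: flat steel file with a wooden handle, 225 mm long. Origin under its middle, on the cart
Not all that is in view belongs to the job. Leave any green look-alike of the cap4 alone. What is shaped like the cap1 but purple is not meant.

How it is judged:
By the outcome, as a careful person would: the job done as asked, in the order asked, and still so for the second after the job is handed in, with the robot touching nothing.
Of stand_a, stand_b only 1 to 1 are there at a start; the rules pass over those that are not, and their reading is None.
Of cap1, cap2, cap3, cap4 only 3 to 4 are there at a start; the rules pass over those that are not, and their reading is None.
At some moment in a run one of cap1, cap2, cap3, cap4 may be knocked a few centimetres aside while the robot is not near it.
Once in a run the grip may slacken for a moment while it holds something.
It also fails if it takes over 210 s, if anything falls off the work surface, if the arm or the gripper's body presses on something with over 40 N, if the wrist force passes 120 N, or if a joint passes its speed limit or range.

## Working session

There is one attempt and no reset: what is moved stays moved. The work goes in short steps, Python scripts to look and compute and a shell command to move; the robot and the scene stay as the last step left them, time stands still between calls to the robot, and variables do not carry over. Pictures are saved under pics/ and viewed, and the job is handed in when it is done.

```bash
ls; mkdir -p pics
python3 - <<'E'
from cell import manip
import cv2,json
s=manip.state();print(s)
for n in ["scene","side","wrist"]:
    d=manip.get_image(n);cv2.imwrite(f"pics/{n}0.png",d["frame"][:,:,::-1])
    print(n,d["camera_matrix"],d["D"],d["xyz"],d["rotation"])
E
```

```text
pics
{'t': 0.0, 'qpos': array([ 1.12447446e+00,  4.94187446e-01,  1.34616522e+00, -6.49643295e-06,
        1.30249178e+00, -9.55078622e-02]), 'qvel': array([-8.74599159e-05,  6.17194608e-04, -3.48322962e-04,  4.20634219e-04,
        1.89751430e-03,  9.00217721e-04]), 'tau': array([ 2.81577431e-04, -8.82155228e+01, -3.83885157e+01,  1.43592983e-04,
        9.86785046e-03,  3.17483477e-05]), 'tool_pos': array([0.21462945, 0.58659113, 0.23068605]), 'orientation': array([[-9.39093844e-01,  3.43660394e-01, -5.34688960e-04],
       [ 3.43660791e-01,  9.39093169e-01, -1.13187670e-03],
       [ 1.13141558e-04, -1.24669007e-03, -9.99999216e-01]]), 'contact_force': array([-0.51387768, -0.71501558, -0.82390387]), 'wrist_torque': array([ 0.03668848, -0.02732845, -0.02983619]), 'gripper_width': 0.9981466932426515}
scene [[447.43472309   0.         322.11165146]
 [  0.         447.43472309 191.83308232]
 [  0.           0.           1.        ]] [0.02049245 0.         0.         0.         0.        ] [1.05609249 0.75540954 0.73234819] [[-0.78002269 -0.34368589  0.52291931]
 [ 0.62549714 -0.4520557   0.63592372]
 [ 0.01783064  0.82311946  0.56758824]]
side [[430.58161952   0.         312.59297192]
 [  0.         430.58161952 190.23796304]
 [  0.           0.           1.        ]] [0.03828315 0.         0.         0.         0.        ] [ 0.27605527 -0.83366527  1.10684633] [[ 0.98503036  0.12619625 -0.11742954]
 [-0.17190154  0.76988322 -0.61459717]
 [ 0.01284718  0.62558319  0.78005168]]
wrist [[321.06998837   0.         320.88722646]
 [  0.         321.06998837 196.81552326]
 [  0.           0.           1.        ]] [-0.06398143  0.          0.          0.          0.        ] [0.13673441 0.61545523 0.3718959 ] [[ 3.43998601e-01 -8.87687063e-01 -3.06066400e-01]
 [ 9.38970000e-01  3.25019935e-01  1.12682655e-01]
 [-5.49253815e-04 -3.26149843e-01  9.45317924e-01]]
```

View pics/scene0.png

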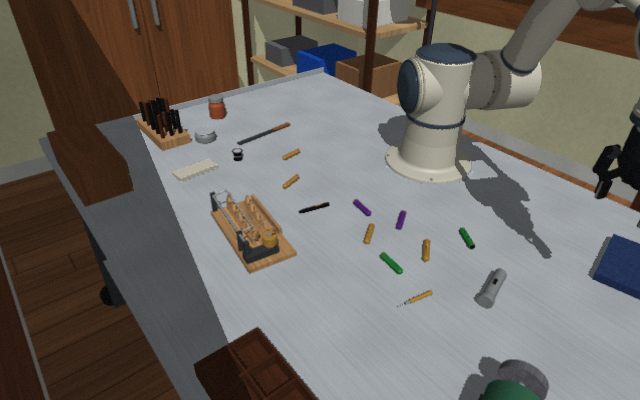

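View pics/side0.png

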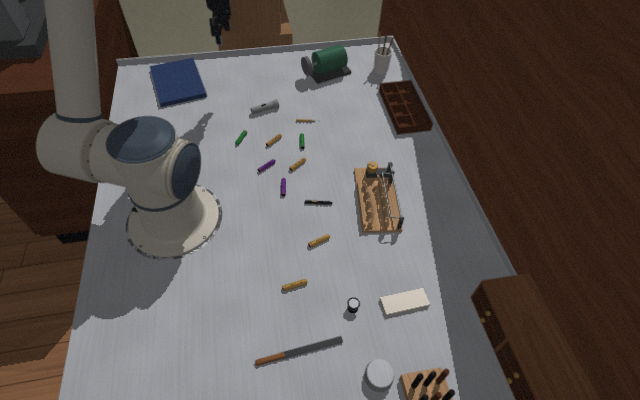

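View pics/wrist0.png

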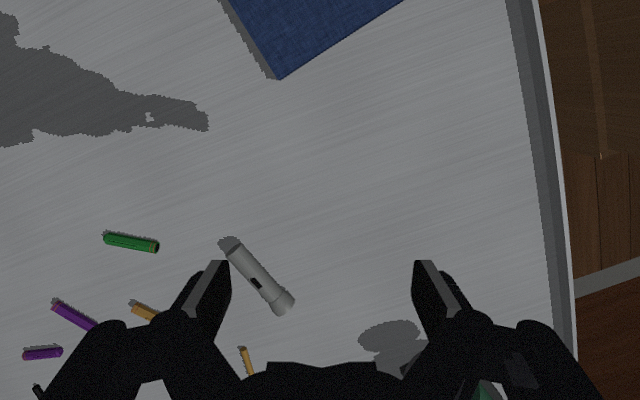

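The scene shows four gold caps at (369,233), (426,250), (291,181) and (291,154). The look-alikes are purple (362,208) and (401,220), green (391,263) and (467,238), the pin vise (415,298) and the black barrel (314,208). The stand is at about (252,230), with the nut at (271,240). I'll enlarge crops to confirm.

```bash
cat > h.py <<'E'
from cell import manip
import cv2,numpy as np
def shot(n,save=None):
    d=manip.get_image(n)
    if save: cv2.imwrite(save,d["frame"][:,:,::-1])
    return d
def ray(d,px):
    u=cv2.undistortPoints(np.array([[px]],float),d["camera_matrix"],np.array(d["D"]))[0,0]
    v=d["rotation"]@np.array([u[0],-u[1],-1.]); return d["xyz"],v
def hit(d,px,z):
    o,v=ray(d,px); return o+v*(z-o[2])/v[2]
def proj(d,P):
    p=(np.atleast_2d(P)-d["xyz"])@d["rotation"]; p=p*[1,-1,-1]
    return cv2.projectPoints(p.reshape(-1,1,3),np.zeros(3),np.zeros(3),d["camera_matrix"],np.array(d["D"]))[0][:,0]
def crop(d,box,f,save):
    x0,y0,x1,y1=box
    im=cv2.resize(d["frame"][y0:y1,x0:x1,::-1],None,fx=f,fy=f,interpolation=cv2.INTER_CUBIC)
    cv2.imwrite(save,im)
E
python3 - <<'E'
from h import *
d=shot("scene");e=shot("side")
crop(d,(270,140,450,280),4.4,"pics/c1.png")
crop(d,(200,180,310,275),7,"pics/c2.png")
crop(e,(230,120,350,300),3.3,"pics/c3.png")
crop(e,(340,150,420,245),6,"pics/c4.png")
# segmentation of gold-ish
for n,i in (("scene",d),("side",e)):
    hsv=cv2.cvtColor(i["frame"],cv2.COLOR_RGB2HSV)
    m=cv2.inRange(hsv,(10,110,90),(28,255,255))
    k,l,st,c=cv2.connectedComponentsWithStats(m)
    for j in range(1,k):
        if 25<st[j,4]<400:
            p=hit(i,c[j],0.0075);
            pts=cv2.findNonZero((l==j).astype(np.uint8))
            w=np.array([hit(i,q[0].astype(float),0.0075)[:2] for q in pts])
            v=cv2.PCACompute(w,None)[1][0]
            if 0.2<p[0]<0.9 and abs(p[1])<.6: print(n,c[j].round(1),st[j,4],p.round(4),np.degrees(np.arctan2(v[1],v[0])).round(1))
E
```

```text
scene [281.1 126.1] 39 [ 0.2444 -0.4728  0.0075] 4.4
scene [290.9 154.1] 72 [ 0.3339 -0.2864  0.0075] 11.9
scene [290.5 181.1] 80 [ 0.4276 -0.1567  0.0075] 20.8
scene [235.6 215.1] 351 [ 0.6375 -0.1105  0.0075] 79.0
scene [368.5 233.5] 110 [0.4108 0.1584 0.0075] 35.6
scene [426.  249.9] 122 [0.3431 0.2877 0.0075] 37.3
scene [420.8 295.9] 90 [0.4655 0.3776 0.0075] -10.9
side [273.6 139.5] 53 [0.3432 0.2865 0.0075] 38.8
side [297.5 163.5] 62 [0.4107 0.1572 0.0075] 35.8
side [372.5 165.3] 51 [0.6637 0.1074 0.0075] -29.7
side [319.  240.1] 95 [ 0.4277 -0.1591  0.0075] 19.3
side [294.6 284.1] 118 [ 0.3347 -0.2888  0.0075] 8.9
side [269.9 357.7] 113 [ 0.2455 -0.4748  0.0075] 5.3
```

View pics/c1.png

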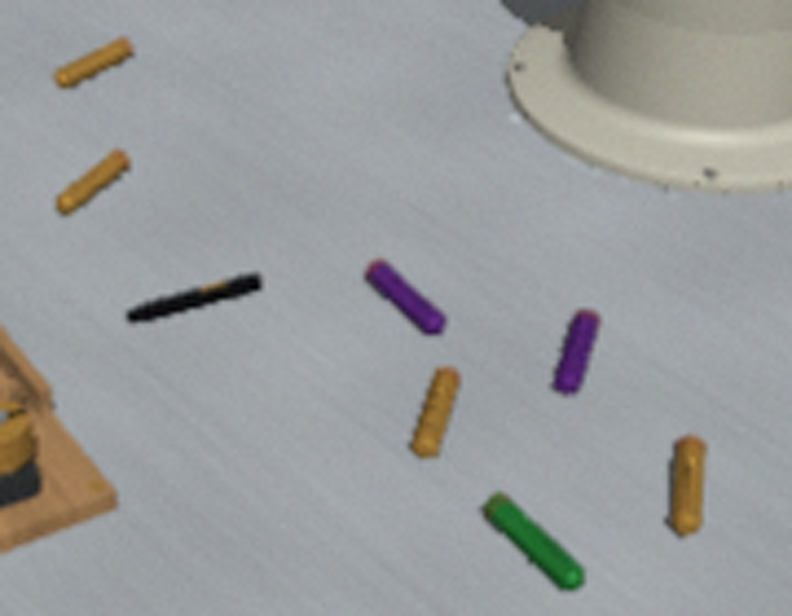

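View pics/c2.png

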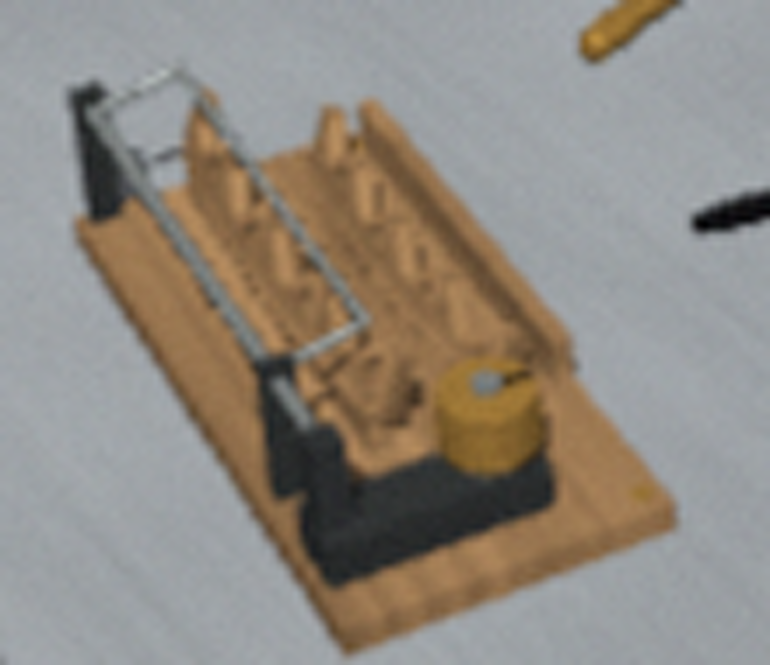

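View pics/c3.png

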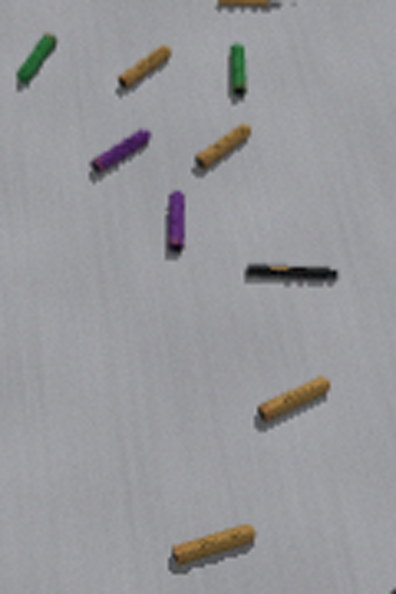

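View pics/c4.png

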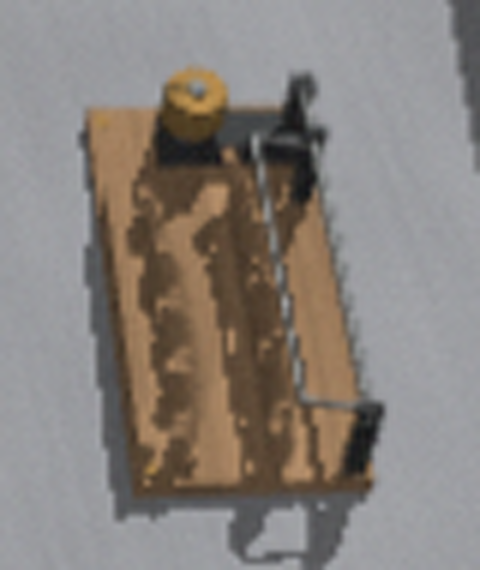

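Run:
```python
from h import *
d=shot("scene");e=shot("side")
def c2(x,y): return (200+(x+.5)/7-.5,180+(y+.5)/7-.5)
def c4(x,y): return (340+(x+.5)/6-.5,150+(y+.5)/6-.5)
for nm,im,p,z in [("A",d,c2(677,510),.012),("B",d,c2(345,650),.012),("C",d,c2(78,222),.012),("A",e,c4(90,108),.012),("D",e,c4(133,488),.012),("C",e,c4(372,480),.012),
 ("nut",d,c2(490,395),.062),("nut",e,c4(195,88),.062),("post-",d,c2(88,92),.07),("post+",d,c2(278,362),.07),("post-",e,c4(370,405),.07)]:
    print(nm,hit(im,p,z).round(4))
```

```text
A [0.5991 0.1084 0.012 ]
B [0.7217 0.0969 0.012 ]
C [ 0.6839 -0.1594  0.012 ]
A [0.5991 0.1033 0.012 ]
D [ 0.5608 -0.151   0.012 ]
C [ 0.6816 -0.1659  0.012 ]
nut [0.6468 0.0708 0.062 ]
nut [0.6443 0.0655 0.062 ]
post- [ 0.6741 -0.1552  0.07  ]
post+ [0.6975 0.0227 0.07  ]
post- [ 0.6724 -0.1588  0.07  ]
```

Four loose gold caps, all with the crown towards +x and the dark mouth towards the robot. Stand origin is about (0.628,-0.060), yaw about -8°. Next I approach above the nut.

```bash
cat >> h.py <<'E'
from scipy.spatial.transform import Rotation as Ro
def down(yaw,tilt=0,tax=None):
    """tool down, tool x at yaw deg"""
    c,s=np.cos(np.radians(yaw)),np.sin(np.radians(yaw))
    return np.array([[c,s,0],[s,-c,0],[0,0,-1.]])
ST=dict(o=np.array([.6278,-.0595,0]),yaw=-8.0)
def stand(p):
    return ST['o']+Ro.from_euler('z',ST['yaw'],degrees=True).apply(p)
SL=[(-5,-63,-9),(0,-21,-3),(0,21,3),(-5,63,9)]
def slot(i):
    """world centre, cap rotation (x uphill)"""
    R=Ro.from_euler('z',ST['yaw'],degrees=True)*Ro.from_euler('y',-20,degrees=True)
    c=ST['o']+[0,0,.045]+R.apply(np.array([SL[i][0],SL[i][1],0])/1e3)
    return c,(R*Ro.from_euler('z',SL[i][2],degrees=True)).as_matrix()
def go(pos,R):
    s=manip.state();R0=s['orientation']
    sl=R0.T@(np.array(pos)-s['tool_pos'])*1e3
    tu=Ro.from_matrix(R0.T@R).as_rotvec(degrees=True)
    print("slide",sl.round(1),"turn",tu.round(1))
def st():
    s=manip.state()
    x=s['orientation'][:,0]
    print("t",round(s['t'],2),"pos",s['tool_pos'].round(4),"yawx",np.degrees(np.arctan2(x[1],x[0])).round(1),"zaxis",s['orientation'][:,2].round(3),"F",s['contact_force'].round(1),"M",s['wrist_torque'].round(3),"w",round(s['gripper_width']*85.4,1),"q",s['qpos'].round(2))
E
python3 - <<'E'
from h import *
st();go([.6455,.068,.16],down(96))
E
```

```text
t 0.35 pos [0.2148 0.5869 0.2311] yawx 159.9 zaxis [-0. -0. -1.] F [ 0.9  0.1 -0.2] M [ 0.052 -0.018  0.001] w 85.5 q [ 1.12  0.49  1.35 -0.    1.3  -0.1 ]
slide [-582.8 -339.2   71.2] turn [-0.   0.  63.9]
```

```bash
python3 -m creep '[{"jaw":48,"slide":[-55,-32,0],"turn":[0,0,8]},{"jaw":48,"slide":[-105,-61,0],"turn":[0,0,16]},{"jaw":48,"slide":[-155,-90,0],"turn":[0,0,24]},{"jaw":48,"slide":[-205,-120,0],"turn":[0,0,32]},{"jaw":48,"slide":[-255,-150,0],"turn":[0,0,40]},{"jaw":48,"slide":[-305,-178,0],"turn":[0,0,48]},{"jaw":48,"slide":[-355,-207,0],"turn":[0,0,56]},{"jaw":48,"slide":[-400,-233,0],"turn":[0,0,64]}]' 40
python3 - <<'E'
from h import *
st();go([.6455,.068,.16],down(96))
E
```

```text
t: 1.35
tool_pos: [0.5115, 0.2289, 0.2314]
orientation: [[-0.098, 0.995, 0.0], [0.995, 0.098, -0.0], [-0.0, 0.0, -1.0]]
contact_force: [1.2, 0.2, 0.3]
gripper_width: 0.562
t 1.35 pos [0.5115 0.2289 0.2314] yawx 95.6 zaxis [ 0. -0. -1.] F [1.2 0.2 0.3] M [-0.011 -0.011 -0.032] w 48.0 q [ 0.31  0.4   1.51 -0.    1.23  0.22]
slide [-173.2  117.6   71.4] turn [ 0.   0.  -0.4]
```

```bash
python3 -m creep '[{"jaw":48,"slide":[-40,27,5],"turn":[0,0,0]},{"jaw":48,"slide":[-80,54,10],"turn":[0,0,0]},{"jaw":48,"slide":[-120,81,20],"turn":[0,0,0]},{"jaw":48,"slide":[-150,102,31],"turn":[0,0,0]},{"jaw":48,"slide":[-173,118,31],"turn":[0,0,0]},{"jaw":48,"slide":[-173,118,31],"turn":[0,0,0]},{"jaw":48,"slide":[-173,118,31],"turn":[0,0,0]},{"jaw":48,"slide":[-173,118,31],"turn":[0,0,0]}]' 40
python3 - <<'E'
from h import *
st();d=shot("wrist","pics/w1.png")
print(proj(d,[[.6455,.068,.062],[.6278,-.0595,.012]]))
E
```

```text
t: 2.35
tool_pos: [0.6454, 0.069, 0.2006]
orientation: [[-0.099, 0.995, 0.0], [0.995, 0.099, -0.0], [-0.0, 0.0, -1.0]]
contact_force: [-1.1, -0.7, -0.4]
gripper_width: 0.561
t 2.35 pos [0.6454 0.069  0.2006] yawx 95.7 zaxis [ 0. -0. -1.] F [-1.1 -0.7 -0.4] M [-0.005 -0.029 -0.031] w 47.9 q [ 0.01  0.56  1.32 -0.    1.27 -0.08]
[[319.71383882 184.81254012]
 [294.55279467 273.56229385]]
```

View pics/w1.png

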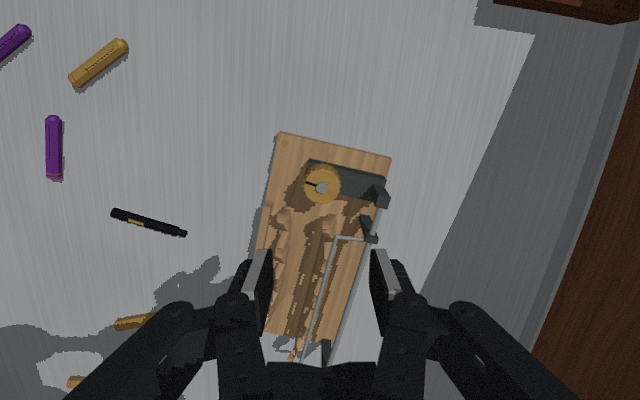

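The wrist view shows the nut at (322,187), its line pointing left towards -x, and base corners at (277,132) and (391,157).

Run:
```python
from h import *
d=shot("wrist");crop(d,(250,110,410,230),5,"pics/w1c.png")
print(hit(d,(322,187),.062),hit(d,(277.5,132.5),.012),hit(d,(391,157),.012))
```

```text
[0.64786349 0.06608656 0.062     ] [0.59873255 0.104141   0.012     ] [0.7182234  0.09046391 0.012     ]
```

View pics/w1c.png

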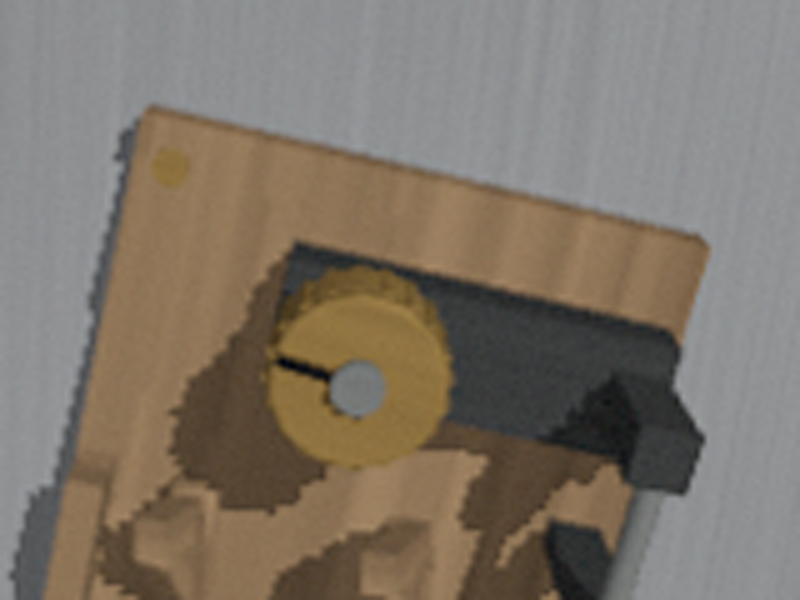

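```bash
python3 -m creep '[{"jaw":48,"slide":[-2,2,40],"turn":[0,0,0]},{"jaw":48,"slide":[-2,2,80],"turn":[0,0,0]},{"jaw":48,"slide":[-2,2,115],"turn":[0,0,0]},{"jaw":48,"slide":[-2,2,135],"turn":[0,0,0]},{"jaw":48,"slide":[-2,2,150],"turn":[0,0,0]},{"jaw":48,"slide":[-2,2,160],"turn":[0,0,0]},{"jaw":48,"slide":[-2,2,160],"turn":[0,0,0]},{"jaw":48,"slide":[-2,2,160],"turn":[0,0,0]}]' 40
python3 -c "
from h import *
st()
crop(shot('scene'),(200,140,360,280),5,'pics/n1.png')"
```

```text
t: 3.45
tool_pos: [0.6482, 0.0671, 0.0413]
orientation: [[-0.099, 0.995, 0.001], [0.995, 0.099, -0.0], [-0.0, 0.001, -1.0]]
contact_force: [-0.1, 0.2, -0.7]
gripper_width: 0.56
t 3.45 pos [0.6482 0.0671 0.0413] yawx 95.7 zaxis [ 0.001 -0.    -1.   ] F [-0.1  0.2 -0.7] M [ 0.004 -0.009 -0.002] w 47.9 q [ 0.01  0.74  1.45 -0.    0.95 -0.09]
```

View pics/n1.png

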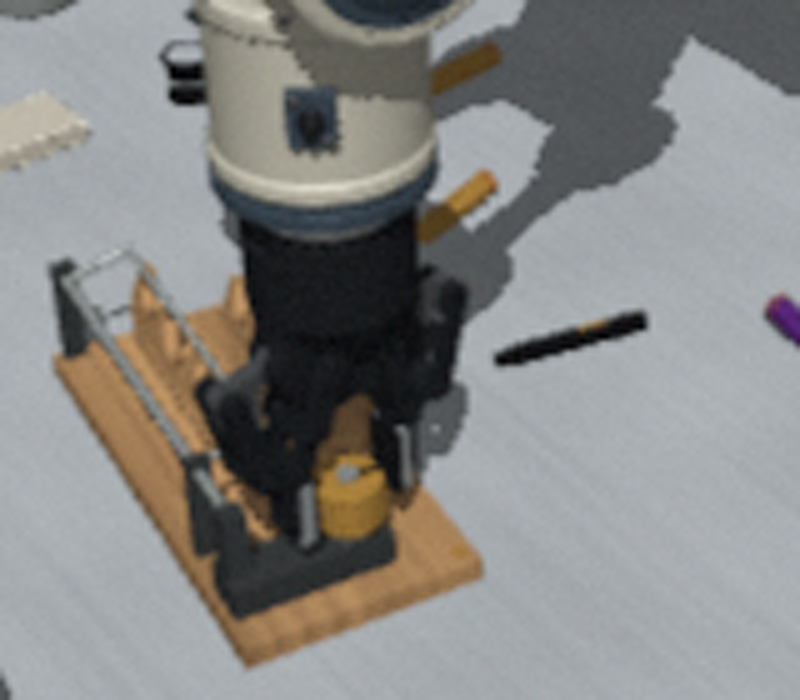

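Fingers are around the nut. I close and watch the forces.

```bash
python3 -m creep '[{"jaw":25,"slide":[0,0,0],"turn":[0,0,0]},{"jaw":25,"slide":[0,0,0],"turn":[0,0,0]},{"jaw":25,"slide":[0,0,0],"turn":[0,0,0]},{"jaw":25,"slide":[0,0,0],"turn":[0,0,0]},{"jaw":25,"slide":[0,0,0],"turn":[0,0,0]},{"jaw":25,"slide":[0,0,0],"turn":[0,0,0]},{"jaw":25,"slide":[0,0,0],"turn":[0,0,0]},{"jaw":25,"slide":[0,0,0],"turn":[0,0,0]}]' 40
python3 -c "
from h import *
st()"
```

```text
t: 4.5
tool_pos: [0.647, 0.067, 0.0419]
orientation: [[-0.099, 0.995, -0.001], [0.995, 0.099, -0.0], [-0.0, -0.001, -1.0]]
contact_force: [-10.1, -1.4, 8.3]
gripper_width: 0.385
t 4.5 pos [0.647  0.067  0.0419] yawx 95.7 zaxis [-0.001 -0.    -1.   ] F [-10.1  -1.4   8.3] M [-0.215  1.505 -0.053] w 32.9 q [ 0.01  0.74  1.45 -0.    0.95 -0.09]
```

```bash
python3 -m creep '[{"jaw":25,"slide":[0,-1,0],"turn":[0,0,0]},{"jaw":25,"slide":[0,-1,0],"turn":[0,0,-3]},{"jaw":25,"slide":[0,-1,0],"turn":[0,0,-6]},{"jaw":25,"slide":[0,-1,0],"turn":[0,0,-10]},{"jaw":25,"slide":[0,-1,0],"turn":[0,0,-14]},{"jaw":25,"slide":[0,-1,0],"turn":[0,0,-17]},{"jaw":25,"slide":[0,-1,0],"turn":[0,0,-20]},{"jaw":25,"slide":[0,-1,0],"turn":[0,0,-20]}]' 40
python3 -c "
from h import *
st()
crop(shot('scene'),(200,140,360,280),5,'pics/n2.png')
crop(shot('side'),(330,130,430,250),5,'pics/n2s.png')
"
```

```text
t: 5.5
tool_pos: [0.6464, 0.067, 0.0423]
orientation: [[-0.433, 0.902, 0.0], [0.902, 0.433, -0.0], [-0.0, 0.0, -1.0]]
contact_force: [0.2, 0.9, -0.2]
gripper_width: 0.379
t 5.5 pos [0.6464 0.067  0.0423] yawx 115.6 zaxis [ 0. -0. -1.] F [ 0.2  0.9 -0.2] M [ 0.198 -0.15  -0.392] w 32.4 q [ 0.01  0.74  1.45 -0.    0.95 -0.44]
```

View pics/n2.png

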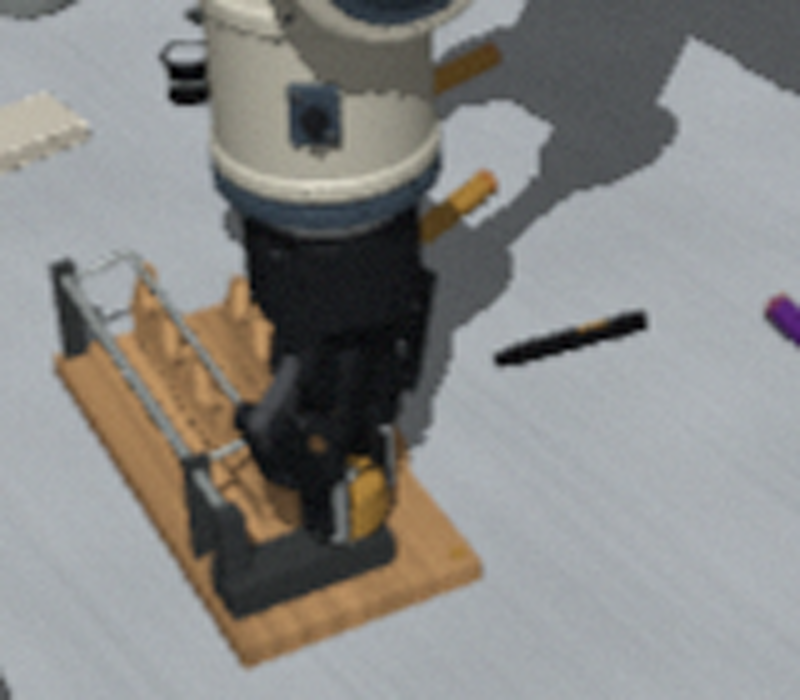

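Turning CCW gives 0.39 N·m, well above friction, and the keeper has hardly moved, so it looks like the stop. Next I try clockwise.

```bash
python3 -m creep '[{"jaw":25,"slide":[0,0,0],"turn":[0,0,5]},{"jaw":25,"slide":[0,0,0],"turn":[0,0,10]},{"jaw":25,"slide":[0,0,0],"turn":[0,0,16]},{"jaw":25,"slide":[0,0,0],"turn":[0,0,22]},{"jaw":25,"slide":[0,0,0],"turn":[0,0,28]},{"jaw":25,"slide":[0,0,0],"turn":[0,0,34]},{"jaw":25,"slide":[0,0,0],"turn":[0,0,40]},{"jaw":25,"slide":[0,0,0],"turn":[0,0,40]}]' 40
python3 -c "
from h import *
st()
crop(shot('scene'),(200,140,360,280),5,'pics/n3.png')
"
```

```text
t: 6.6
tool_pos: [0.647, 0.067, 0.0423]
orientation: [[0.249, 0.968, 0.002], [0.968, -0.249, -0.0], [0.0, 0.002, -1.0]]
contact_force: [4.7, 1.4, -4.6]
gripper_width: 0.381
t 6.6 pos [0.647  0.067  0.0423] yawx 75.6 zaxis [ 0.002 -0.    -1.   ] F [ 4.7  1.4 -4.6] M [ 0.282 -0.878 -0.055] w 32.6 q [ 0.01  0.74  1.45 -0.    0.95  0.26]
```

View pics/n3.png

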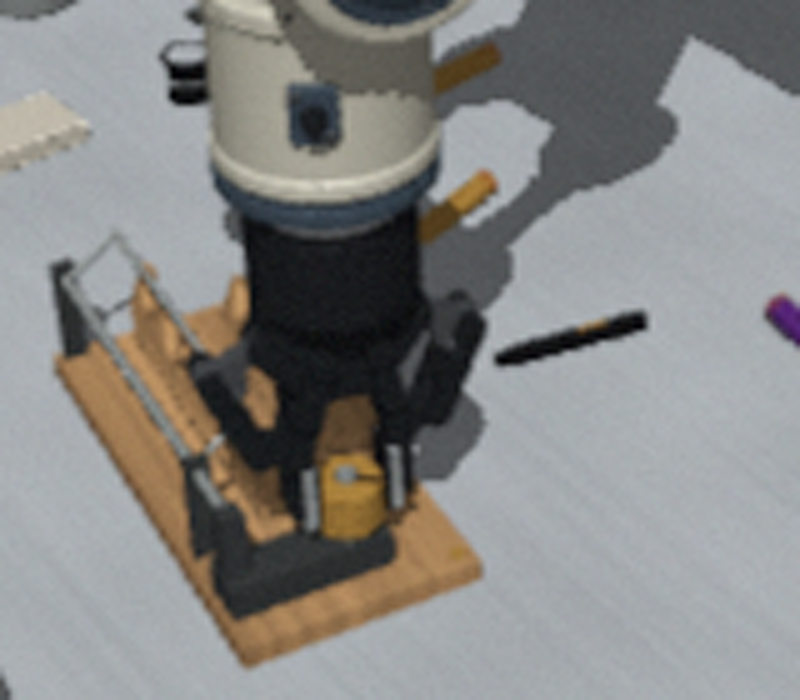

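The keeper rises when turned clockwise, with low torque, so this stand has a reverse thread. Continuing clockwise.

```bash
python3 -m creep '[{"jaw":25,"slide":[0,0,0],"turn":[0,0,10]},{"jaw":25,"slide":[0,0,0],"turn":[0,0,20]},{"jaw":25,"slide":[0,0,0],"turn":[0,0,30]},{"jaw":25,"slide":[0,0,0],"turn":[0,0,40]},{"jaw":25,"slide":[0,0,0],"turn":[0,0,50]},{"jaw":25,"slide":[0,0,0],"turn":[0,0,60]},{"jaw":25,"slide":[0,0,0],"turn":[0,0,70]},{"jaw":25,"slide":[0,0,0],"turn":[0,0,80]}]' 40
python3 -c "
from h import *
st()"
python3 -m creep '[{"jaw":25,"slide":[0,0,0],"turn":[0,0,6]},{"jaw":25,"slide":[0,0,0],"turn":[0,0,12]},{"jaw":25,"slide":[0,0,0],"turn":[0,0,18]},{"jaw":25,"slide":[0,0,0],"turn":[0,0,24]},{"jaw":25,"slide":[0,0,0],"turn":[0,0,28]},{"jaw":25,"slide":[0,0,0],"turn":[0,0,32]},{"jaw":25,"slide":[0,0,0],"turn":[0,0,36]},{"jaw":25,"slide":[0,0,0],"turn":[0,0,36]}]' 40
python3 -c "
from h import *
st()
crop(shot('scene'),(200,140,360,280),5,'pics/n4.png')
"
```

```text
t: 7.65
tool_pos: [0.6478, 0.0661, 0.0423]
orientation: [[0.997, -0.079, 0.003], [-0.079, -0.997, -0.001], [0.003, 0.001, -1.0]]
contact_force: [6.0, -8.1, -6.2]
gripper_width: 0.38
t 7.65 pos [0.6478 0.0661 0.0423] yawx -4.5 zaxis [ 0.003 -0.001 -1.   ] F [ 6.  -8.1 -6.2] M [-1.336 -1.005  0.107] w 32.5 q [ 0.01  0.74  1.45 -0.    0.95  1.66]
t: 8.65
tool_pos: [0.646, 0.0668, 0.0422]
orientation: [[0.76, -0.649, -0.0], [-0.649, -0.76, -0.001], [0.0, 0.001, -1.0]]
contact_force: [-7.9, 5.8, 4.7]
gripper_width: 0.382
t 8.65 pos [0.646  0.0668 0.0422] yawx -40.5 zaxis [-0.    -0.001 -1.   ] F [-7.9  5.8  4.7] M [ 1.079  1.261 -0.09 ] w 32.6 q [ 0.01  0.74  1.45 -0.    0.95  2.29]
```

View pics/n4.png

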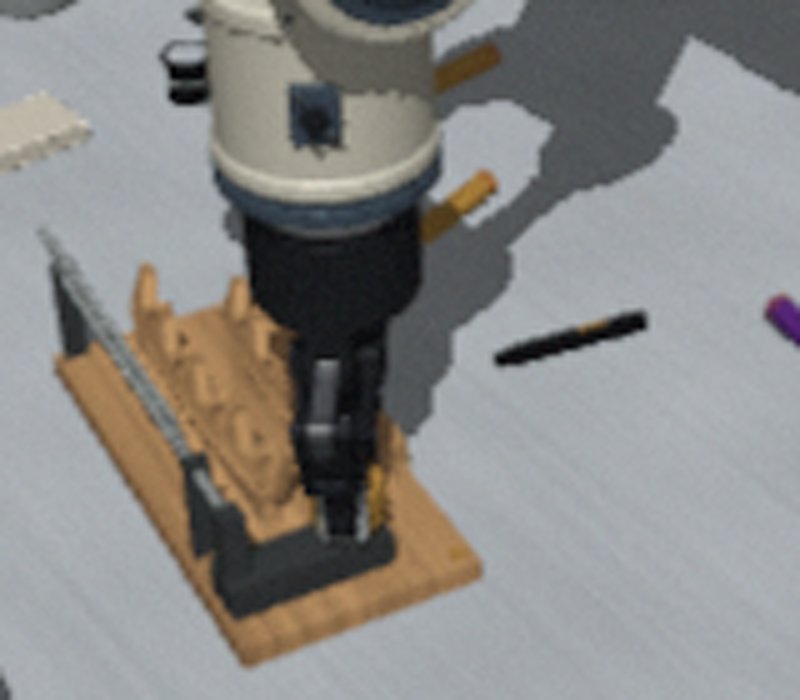

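```bash
python3 -m creep '[{"jaw":25,"slide":[0,0,0],"turn":[0,0,3]},{"jaw":25,"slide":[0,0,0],"turn":[0,0,6]},{"jaw":25,"slide":[0,0,0],"turn":[0,0,9]},{"jaw":25,"slide":[0,0,0],"turn":[0,0,12]},{"jaw":25,"slide":[0,0,0],"turn":[0,0,15]},{"jaw":25,"slide":[0,0,0],"turn":[0,0,18]},{"jaw":25,"slide":[0,0,0],"turn":[0,0,20]},{"jaw":25,"slide":[0,0,0],"turn":[0,0,20]}]' 40
python3 -c "
from h import *
st()
crop(shot('scene'),(200,140,360,280),5,'pics/n5.png')
"
```

```text
t: 9.7
tool_pos: [0.646, 0.0672, 0.0423]
orientation: [[0.494, -0.869, -0.0], [-0.869, -0.494, -0.0], [0.0, 0.0, -1.0]]
contact_force: [1.7, 5.5, -0.8]
gripper_width: 0.382
t 9.7 pos [0.646  0.0672 0.0423] yawx -60.4 zaxis [-0. -0. -1.] F [ 1.7  5.5 -0.8] M [ 0.819 -0.408  0.105] w 32.6 q [ 0.01  0.74  1.45 -0.    0.95  2.64]
```

View pics/n5.png

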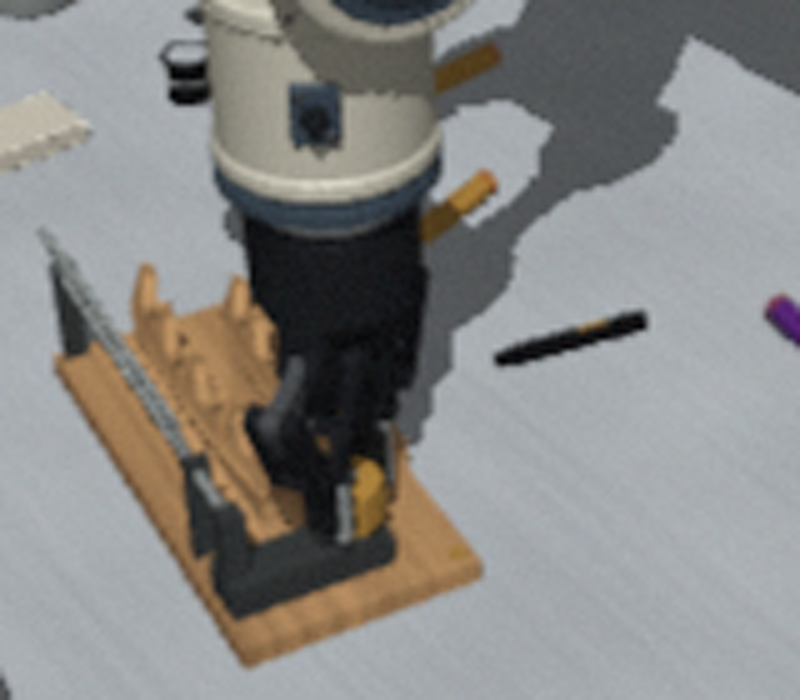

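```bash
python3 -m creep '[{"jaw":48,"slide":[0,0,0],"turn":[0,0,0]},{"jaw":48,"slide":[0,0,0],"turn":[0,0,0]},{"jaw":48,"slide":[0,0,-10],"turn":[0,0,0]},{"jaw":48,"slide":[0,0,-50],"turn":[0,0,0]},{"jaw":48,"slide":[0,0,-100],"turn":[0,0,-10]},{"jaw":48,"slide":[0,0,-150],"turn":[0,0,-20]},{"jaw":48,"slide":[0,0,-180],"turn":[0,0,-30]},{"jaw":48,"slide":[0,0,-180],"turn":[0,0,-40]}]' 40
python3 - <<'E'
from h import *
st()
d=shot('scene')
a=[stand([.058,y,z]) for y,z in((-.09,.097),(.09,.097),(-.09,.062),(.09,.062))]
print(proj(d,a))
crop(d,(200,140,360,280),5,'pics/n6.png')
for n,i in (("scene",d),("side",shot("side"))):
    hsv=cv2.cvtColor(i["frame"],cv2.COLOR_RGB2HSV)
    m=cv2.inRange(hsv,(10,110,60),(28,255,255))
    k,l,st_,c=cv2.connectedComponentsWithStats(m)
    for j in range(1,k):
        if 25<st_[j,4]<400:
            p=hit(i,c[j],0.0075)
            if 0.2<p[0]<0.6 and abs(p[1])<.35: print(n,c[j].round(1),st_[j,4],p.round(4))
go([.411,.158,.16],down(36))
E
```

```text
t: 10.75
tool_pos: [0.6472, 0.0672, 0.2261]
orientation: [[0.939, -0.343, 0.005], [-0.343, -0.939, -0.0], [0.005, -0.002, -1.0]]
contact_force: [0.5, 0.5, -1.3]
gripper_width: 0.564
t 10.75 pos [0.6472 0.0672 0.2261] yawx -20.0 zaxis [ 0.005 -0.    -1.   ] F [ 0.5  0.5 -1.3] M [ 0.051 -0.012 -0.002] w 48.1 q [ 0.01  0.53  1.29 -0.    1.32  1.93]
[[211.08498962 183.54212207]
 [237.88568948 221.87390945]
 [212.74868677 194.80070555]
 [239.22755957 233.76983178]]
scene [290.9 154.1] 72 [ 0.3339 -0.2864  0.0075]
scene [290.7 180.8] 86 [ 0.4265 -0.1575  0.0075]
scene [368.5 233.5] 110 [0.4108 0.1584 0.0075]
scene [425.9 249.8] 124 [0.343  0.2875 0.0075]
side [273.6 139.6] 58 [0.3429 0.2856 0.0075]
side [297.5 163.6] 65 [0.4103 0.1565 0.0075]
side [318.8 240.3] 98 [ 0.4267 -0.1598  0.0075]
side [294.4 284.4] 128 [ 0.3341 -0.2898  0.0075]
slide [-252.1   -4.    63.2] turn [  0.   -0.1 -56.2]
```

View pics/n6.png

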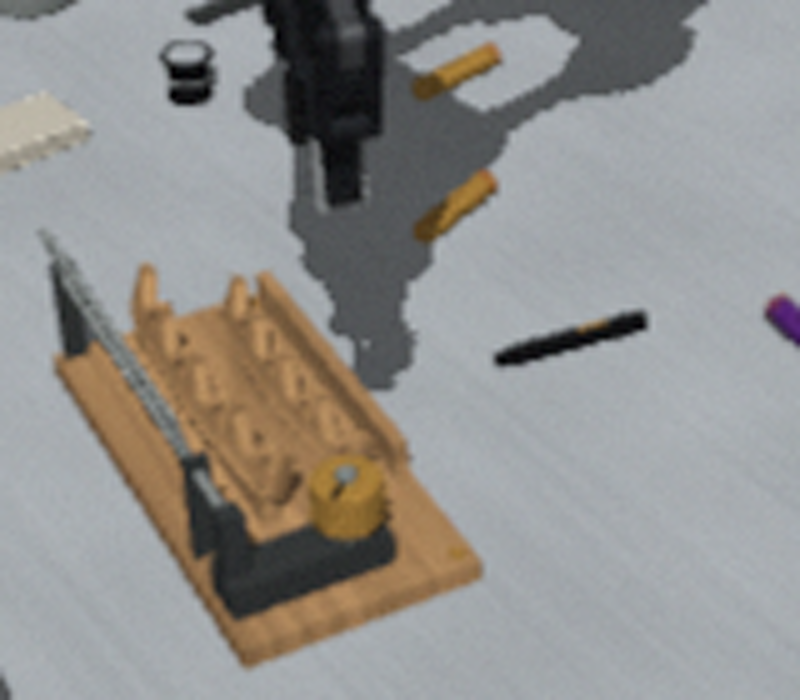

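The keeper is up and the nut line has swung to where about 137° of clockwise turn predicts. Next I move over the cap at scene (369,233).

```bash
python3 -m creep '[{"jaw":40,"slide":[-40,-1,0],"turn":[0,0,-8]},{"jaw":40,"slide":[-80,-1,0],"turn":[0,0,-16]},{"jaw":40,"slide":[-125,-2,10],"turn":[0,0,-24]},{"jaw":40,"slide":[-170,-3,20],"turn":[0,0,-32]},{"jaw":40,"slide":[-210,-4,30],"turn":[0,0,-40]},{"jaw":40,"slide":[-240,-4,40],"turn":[0,0,-48]},{"jaw":40,"slide":[-252,-4,50],"turn":[0,0,-56]},{"jaw":40,"slide":[-252,-4,60],"turn":[0,0,-56]}]' 40
python3 - <<'E'
from h import *
st()
shot("wrist","pics/w2.png")
E
```

```text
t: 11.85
tool_pos: [0.4104, 0.1581, 0.163]
orientation: [[0.813, 0.582, 0.001], [0.582, -0.813, -0.0], [0.0, 0.001, -1.0]]
contact_force: [0.3, -0.0, 0.1]
gripper_width: 0.468
t 11.85 pos [0.4104 0.1581 0.163 ] yawx 35.6 zaxis [ 0.001 -0.    -1.   ] F [ 0.3 -0.   0.1] M [ 0.039 -0.026 -0.014] w 40.0 q [ 0.23  0.33  1.87 -0.    0.94  1.18]
```

View pics/w2.png

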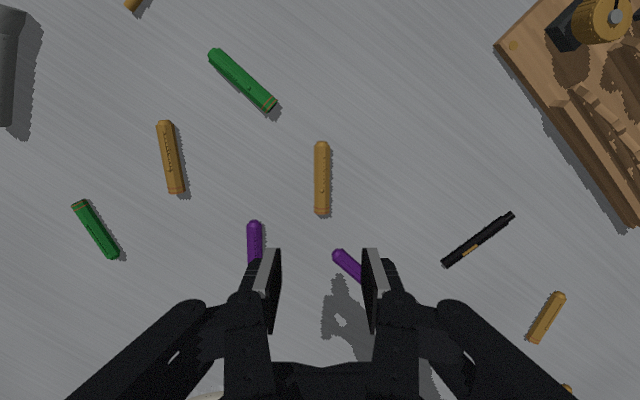

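Wrist view: gold cap from crown (321,141) to mouth (322,215), almost aligned with the tool. Purple ones at (255,240) and (350,265) are clear of the fingers.

```bash
cat >> h.py <<'E'
def gold(d,near=None,z=0.0075,box=None,vmin=60):
    """gold blobs: centre & axis from minAreaRect at plane z, plus end pixel positions"""
    hsv=cv2.cvtColor(d["frame"],cv2.COLOR_RGB2HSV)
    m=cv2.inRange(hsv,(8,100,vmin),(28,255,255))
    k,l,s_,c=cv2.connectedComponentsWithStats(m)
    out=[]
    for j in range(1,k):
        if s_[j,4]<40: continue
        pts=cv2.findNonZero((l==j).astype(np.uint8))[:,0].astype(float)
        w=np.array([hit(d,q,z)[:2] for q in pts])
        r=cv2.minAreaRect((w*1000).astype(np.float32))
        b=cv2.boxPoints(r); e1,e2=b[1]-b[0],b[2]-b[1]
        e=e1 if np.hypot(*e1)>np.hypot(*e2) else e2
        a=np.degrees(np.arctan2(e[1],e[0]))%180; a=a-180 if a>90 else a
        out.append((np.array(r[0])/1e3,sorted(r[1]),a,c[j],s_[j,4]))
        if near is None or np.hypot(*(np.array(r[0])/1e3-near))<.05:
            print("c",(np.array(r[0])/1e3).round(4),"size",np.round(sorted(r[1]),1),"yaw",round(a,1),"px",c[j].round(1),s_[j,4])
    return out
E
python3 - <<'E'
from h import *
d=shot("wrist")
gold(d,[.41,.158],.010)
a=hit(d,(321,141),.01);b=hit(d,(322,215),.01);print(a,b,(a+b)/2,np.degrees(np.arctan2(a[1]-b[1],a[0]-b[0])))
E
```

```text
c [0.4125 0.158 ] size [13.7 70.8] yaw 35.4 px [321.  178.2] 1070
[0.44206564 0.17902718 0.01      ] [0.38338432 0.13603558 0.01      ] [0.41272498 0.15753138 0.01      ] 36.2275662662621
```

```bash
python3 -m creep '[{"jaw":34,"slide":[1,0.5,45],"turn":[0,0,0]},{"jaw":34,"slide":[1,0.5,90],"turn":[0,0,0]},{"jaw":34,"slide":[1,0.5,125],"turn":[0,0,0]},{"jaw":34,"slide":[1,0.5,145],"turn":[0,0,0]},{"jaw":34,"slide":[1,0.5,154],"turn":[0,0,0]},{"jaw":34,"slide":[1,0.5,160],"turn":[0,0,0]},{"jaw":34,"slide":[1,0.5,160],"turn":[0,0,0]},{"jaw":8,"slide":[1,0.5,160],"turn":[0,0,0]}]' 40
python3 -m creep '[{"jaw":8,"slide":[0,0,0],"turn":[0,0,0]},{"jaw":8,"slide":[0,0,0],"turn":[0,0,0]},{"jaw":8,"slide":[0,0,0],"turn":[0,0,0]},{"jaw":8,"slide":[0,0,0],"turn":[0,0,0]},{"jaw":8,"slide":[0,0,0],"turn":[0,0,0]},{"jaw":8,"slide":[0,0,-20],"turn":[0,0,0]},{"jaw":8,"slide":[0,0,-60],"turn":[0,0,0]},{"jaw":8,"slide":[0,0,-100],"turn":[0,0,0]}]' 40
python3 - <<'E'
from h import *
st()
shot("wrist","pics/w3.png")
crop(shot("scene"),(320,160,440,280),5,"pics/s3.png")
E
```

```text
t: 12.95
tool_pos: [0.4126, 0.1579, 0.003]
orientation: [[0.815, 0.58, 0.001], [0.58, -0.815, -0.0], [0.001, 0.001, -1.0]]
contact_force: [0.6, -0.6, -0.6]
gripper_width: 0.201
t: 13.95
tool_pos: [0.4121, 0.1579, 0.104]
orientation: [[0.815, 0.58, 0.0], [0.58, -0.815, -0.001], [-0.0, 0.0, -1.0]]
contact_force: [0.3, -0.3, -0.1]
gripper_width: 0.158
t 13.95 pos [0.4121 0.1579 0.104 ] yawx 35.4 zaxis [ 0.    -0.001 -1.   ] F [ 0.3 -0.3 -0.1] M [ 0.042 -0.023  0.005] w 13.5 q [ 0.23  0.44  1.93 -0.    0.77  1.18]
```

View pics/w3.png

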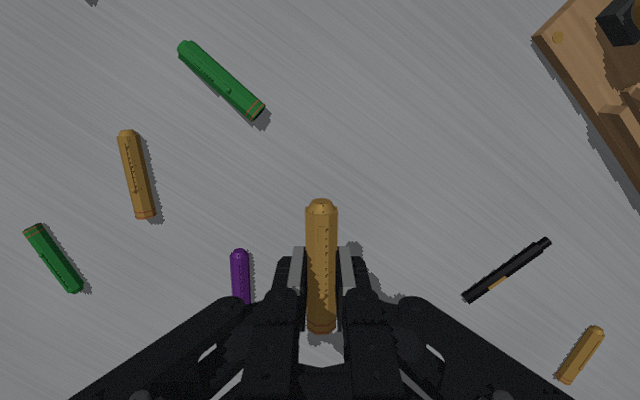

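View pics/s3.png

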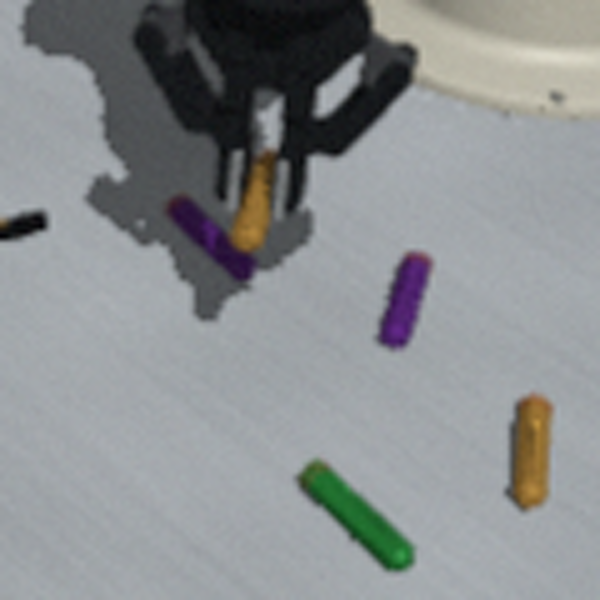

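```bash
cat >> h.py <<'E'
ST.update(o=np.array([.6290,-.0597,0]),yaw=-7.7)
def place(i,up=0,off=.0045,dx=0):
    c,R=slot(i); T=R@np.diag([1,-1,-1.])
    p=c+T[:,2]*(off-up)+T[:,0]*dx
    return p,T
E
python3 - <<'E'
from h import *
s=manip.state();d=shot("wrist")
zt=s['tool_pos'][2]
for p,h in (((320,198),.0045),((321,333),.0075)):
    w=hit(d,p,zt+h); print((s['orientation'].T@(w-s['tool_pos'])*1e3).round(1))
p,T=place(2,up=.06);print(p,slot(2)[0]);go(p,T)
d=shot("scene");e=shot("side")
# check stand model: notches etc
for i in range(4): print(proj(d,slot(i)[0]).round(1),proj(e,slot(i)[0]).round(1))
E
```

```text
[36.9  0.2 -4.3]
[-36.4   0.6  -7.7]
[ 0.61300275 -0.03634601  0.09715294] [ 0.63181371 -0.03888935  0.045     ]
slide [ 49.7 274.2   8.1] turn [-8.  18.5 39.7]
[[239.5 199.2]] [[378.1 214.7]]
[[244.1 207.5]] [[377.9 203.3]]
[[250.7 216.2]] [[376.1 192.6]]
[[259.5 225.4]] [[372.9 182.7]]
```

Run:
```python
from h import *
p,T=place(2,up=.11);print(p);go(p,T)
```

```text
[ 0.59605594 -0.03405471  0.14413757]
slide [ 38.4 263.  -41.2] turn [-8.  18.7 39.7]
```

```bash
python3 -m creep '[{"jaw":8,"slide":[5,33,-20],"turn":[-1,2,5]},{"jaw":8,"slide":[10,70,-41],"turn":[-2,5,10]},{"jaw":8,"slide":[16,110,-41],"turn":[-3.5,8,17]},{"jaw":8,"slide":[22,150,-41],"turn":[-5,11,24]},{"jaw":8,"slide":[28,190,-41],"turn":[-6,14,30]},{"jaw":8,"slide":[33,225,-41],"turn":[-7,16.5,35]},{"jaw":8,"slide":[38,263,-41],"turn":[-8,18.7,39.7]},{"jaw":8,"slide":[38,263,-41],"turn":[-8,18.7,39.7]}]' 40
python3 - <<'E'
from h import *
st()
d=shot("wrist","pics/w4.png")
e=shot("scene");crop(e,(200,140,360,280),5,'pics/s4.png')
p,T=place(2,up=.11);go(p,T)
E
```

```text
t: 15.2
tool_pos: [0.5961, -0.0357, 0.1422]
orientation: [[0.937, -0.087, 0.337], [-0.076, -0.996, -0.047], [0.34, 0.019, -0.94]]
contact_force: [-0.3, 0.4, -0.9]
gripper_width: 0.16
t 15.2 pos [ 0.5961 -0.0357  0.1422] yawx -4.6 zaxis [ 0.337 -0.047 -0.94 ] F [-0.3  0.4 -0.9] M [0.054 0.166 0.   ] w 13.7 q [-0.16  0.45  1.81  0.02  0.53  1.48]
slide [ 1.8 -0.2 -1.2] turn [0.  0.2 0.1]
```

View pics/w4.png

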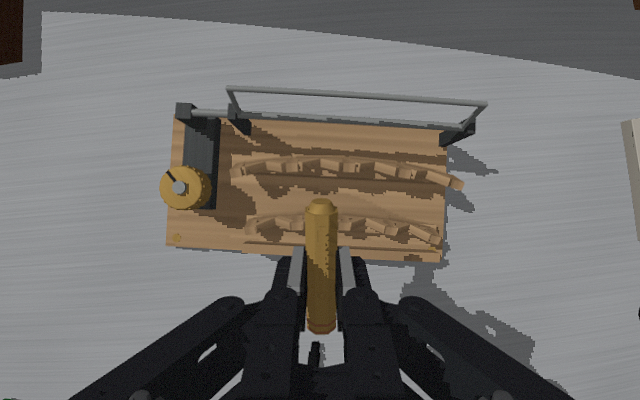

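View pics/s4.png

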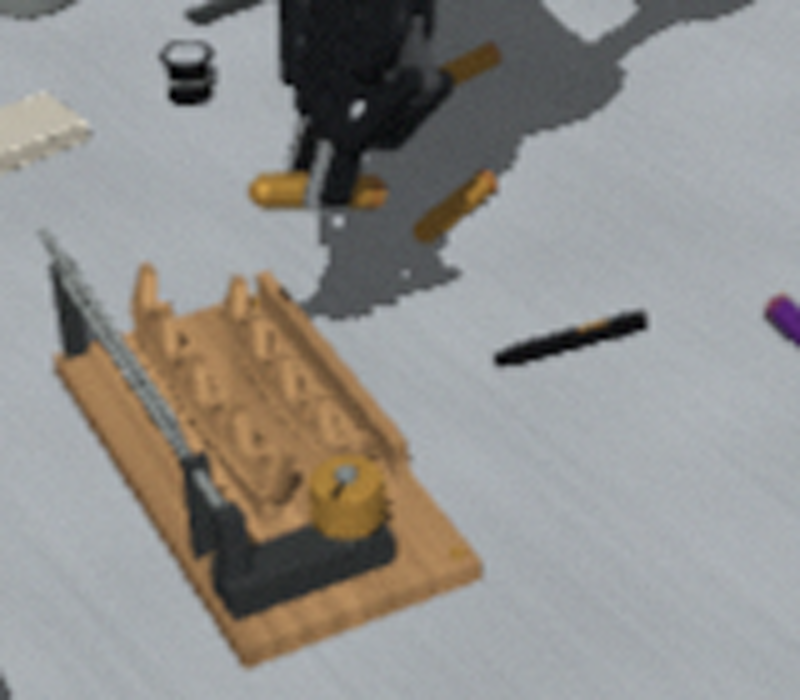

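```bash
cat >> h.py <<'E'
def overlay(d,box,f,save,raw=None):
    x0,y0,x1,y1=box
    im=cv2.resize(d["frame"][y0:y1,x0:x1,::-1],None,fx=f,fy=f,interpolation=cv2.INTER_CUBIC)
    def P(p): 
        q=(proj(d,p)[0]-[x0,y0]+.5)*f-.5; return tuple(int(v) for v in q.round())
    for i in range(4):
        c,R=slot(i)
        for x in (-.025,.025):
            pts=[P(c+R@np.array([x,y,z])) for y,z in ((-.014,.0034),(0,-.0106),(.014,.0034))]
            for a,b in zip(pts,pts[1:]): cv2.line(im,a,b,(255,0,0),1)
    for p in ((.058,-.09,.07),(.058,.09,.07),(0,.128,.062)):
        cv2.circle(im,P(stand(p)),3,(0,0,255),-1)
    an=np.linspace(0,2*np.pi,30)
    for a,b in zip(an,an[1:]): cv2.line(im,P(stand([.017*np.cos(a),.128+.017*np.sin(a),.062])),P(stand([.017*np.cos(b),.128+.017*np.sin(b),.062])),(0,0,255),1)
    cv2.imwrite(save,im)
E
python3 - <<'E'
from h import *
overlay(shot("wrist"),(150,70,500,290),2.2,"pics/o1.png")
E
```

```text
(no output)
```

View pics/o1.png

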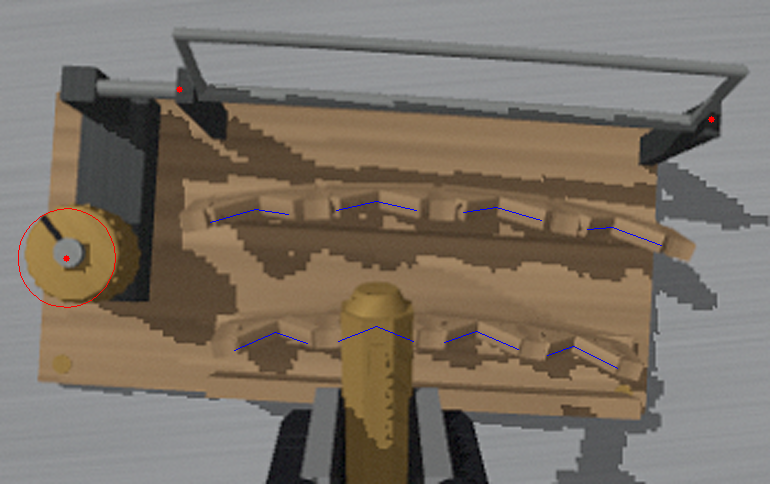

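```bash
cat >> h.py <<'E'
ST.update(o=np.array([.6300,-.0605,0]),yaw=-7.7)
E
python3 - <<'E'
from h import *
p,T=place(2,up=.025);go(p,T)
p,T=place(2,up=.000);go(p,T)
E
```

```text
slide [ 3.1  0.8 84.6] turn [0.  0.2 0.1]
slide [  3.1   0.8 109.6] turn [0.  0.2 0.1]
```

```bash
python3 -m creep '[{"jaw":8,"slide":[3,0.8,20],"turn":[0,0.2,0]},{"jaw":8,"slide":[3,0.8,45],"turn":[0,0.2,0]},{"jaw":8,"slide":[3,0.8,65],"turn":[0,0.2,0]},{"jaw":8,"slide":[3,0.8,78],"turn":[0,0.2,0]},{"jaw":8,"slide":[3,0.8,85],"turn":[0,0.2,0]},{"jaw":8,"slide":[3,0.8,85],"turn":[0,0.2,0]},{"jaw":8,"slide":[3,0.8,85],"turn":[0,0.2,0]},{"jaw":8,"slide":[3,0.8,85],"turn":[0,0.2,0]}]' 40
python3 - <<'E'
from h import *
st()
shot("wrist","pics/w5.png")
crop(shot("scene"),(200,140,330,270),5,'pics/s5.png')
crop(shot("side"),(330,130,430,250),5,'pics/e5.png')
p,T=place(2,up=0);go(p,T)
E
```

```text
t: 16.35
tool_pos: [0.6261, -0.0388, 0.0644]
orientation: [[0.937, -0.084, 0.34], [-0.072, -0.996, -0.046], [0.343, 0.019, -0.939]]
contact_force: [0.3, 0.4, -0.3]
gripper_width: 0.161
t 16.35 pos [ 0.6261 -0.0388  0.0644] yawx -4.4 zaxis [ 0.34  -0.046 -0.939] F [ 0.3  0.4 -0.3] M [0.052 0.151 0.007] w 13.8 q [-0.16  0.61  1.81  0.03  0.37  1.47]
slide [-0.1 -0.  24.8] turn [ 0.  -0.   0.1]
```

View pics/w5.png

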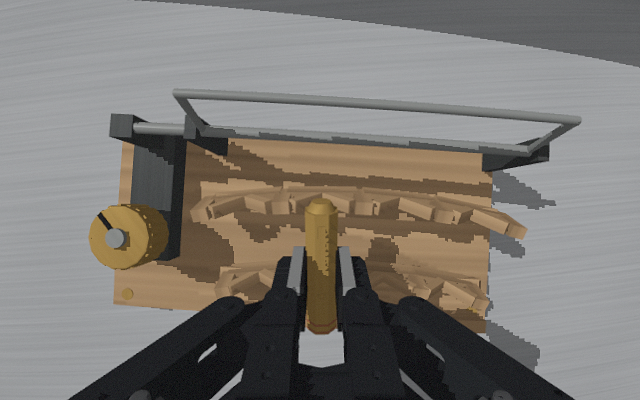

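View pics/s5.png

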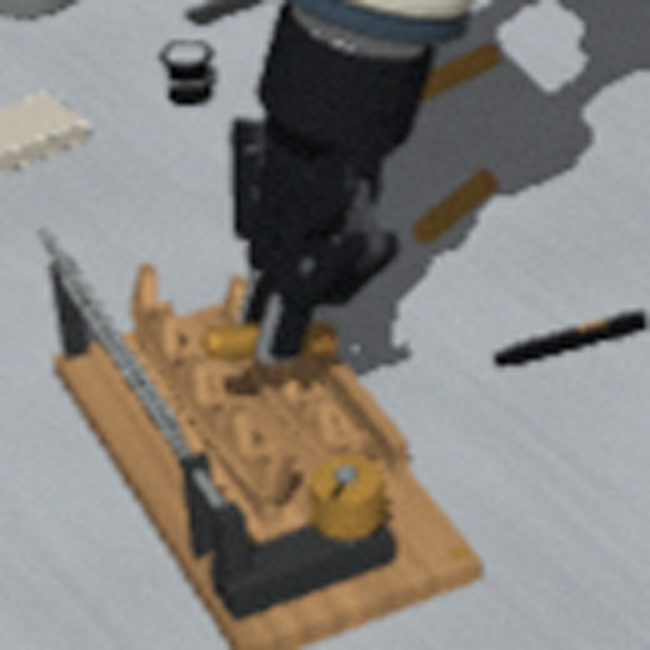

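The cap is lined up over the second slot from the left. Now I lower it to seat and read the force.

```bash
python3 -m creep '[{"jaw":8,"slide":[0,0,6],"turn":[0,0,0]},{"jaw":8,"slide":[0,0,12],"turn":[0,0,0]},{"jaw":8,"slide":[0,0,17],"turn":[0,0,0]},{"jaw":8,"slide":[0,0,21],"turn":[0,0,0]},{"jaw":8,"slide":[0,0,23],"turn":[0,0,0]},{"jaw":8,"slide":[0,0,24],"turn":[0,0,0]},{"jaw":8,"slide":[0,0,24.5],"turn":[0,0,0]},{"jaw":8,"slide":[0,0,24.5],"turn":[0,0,0]}]' 40
python3 - <<'E'
from h import *
st()
shot("wrist","pics/w6.png")
crop(shot("scene"),(200,140,330,270),5,'pics/s6.png')
p,T=place(2,up=0);go(p,T)
E
```

```text
t: 17.5
tool_pos: [0.6343, -0.04, 0.0414]
orientation: [[0.937, -0.084, 0.34], [-0.072, -0.996, -0.046], [0.342, 0.019, -0.939]]
contact_force: [-2.6, -2.2, 3.5]
gripper_width: 0.158
t 17.5 pos [ 0.6343 -0.04    0.0414] yawx -4.4 zaxis [ 0.34  -0.046 -0.939] F [-2.6 -2.2  3.5] M [-0.376  0.446 -0.197] w 13.5 q [-0.16  0.66  1.8   0.03  0.34  1.47]
slide [-0.1 -0.1  0.6] turn [ 0.  -0.1  0.1]
```

View pics/w6.png

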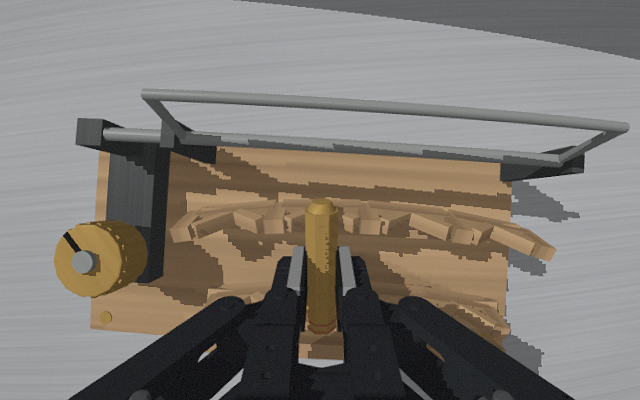

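View pics/s6.png

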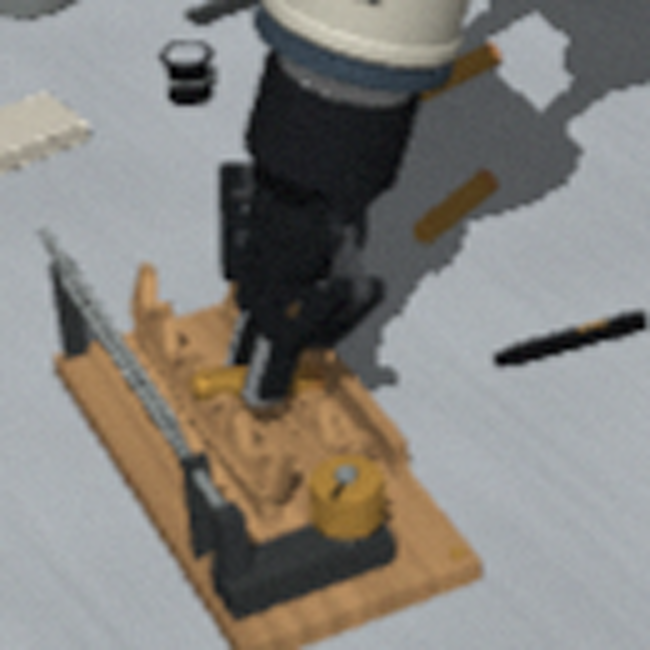

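```bash
python3 -m creep '[{"jaw":16,"slide":[0,0,0],"turn":[0,0,0]},{"jaw":20,"slide":[0,0,0],"turn":[0,0,0]},{"jaw":25,"slide":[0,0,0],"turn":[0,0,0]},{"jaw":25,"slide":[0,0,0],"turn":[0,0,0]},{"jaw":25,"slide":[0,0,-10],"turn":[0,0,0]},{"jaw":25,"slide":[0,0,-40],"turn":[0,0,0]},{"jaw":25,"slide":[0,0,-80],"turn":[0,0,0]},{"jaw":25,"slide":[0,0,-110],"turn":[0,0,0]}]' 40
python3 - <<'E'
from h import *
st()
d=shot("wrist","pics/w7.png");crop(d,(150,70,500,290),2.2,"pics/w7c.png")
e=shot("scene");crop(e,(200,140,330,270),5,'pics/s7.png')
gold(d,[.345,.287],.01);gold(e,[.345,.287],.0075)
go([.345,.287,.13],down(37))
E
```

```text
t: 18.6
tool_pos: [0.5963, -0.0348, 0.1466]
orientation: [[0.936, -0.084, 0.341], [-0.072, -0.996, -0.046], [0.343, 0.019, -0.939]]
contact_force: [0.5, -0.0, 0.6]
gripper_width: 0.293
t 18.6 pos [ 0.5963 -0.0348  0.1466] yawx -4.4 zaxis [ 0.341 -0.046 -0.939] F [ 0.5 -0.   0.6] M [ 0.039  0.118 -0.013] w 25.0 q [-0.16  0.44  1.81  0.02  0.54  1.47]
c [0.3416 0.2865] size [14.  78.1] yaw 36.6 px [425.9 249.8] 125
slide [-265.3 -299.9  -84.7] turn [  8.4 -19.  -41.2]
```

View pics/w7c.png

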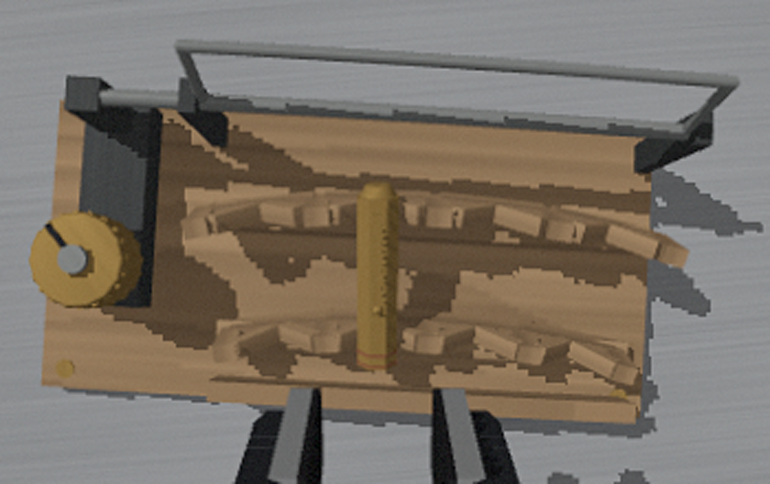

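View pics/s7.png

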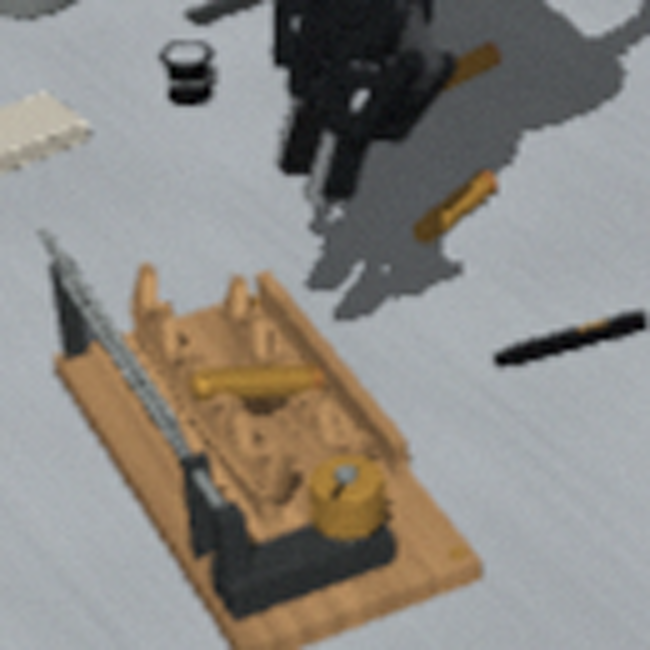

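The first cap is seated in slot 2 from the left, crown uphill, centred. Next is the cap at scene (426,250).

```bash
python3 -m creep '[{"jaw":36,"slide":[-33,-37,-11],"turn":[1,-2.4,-5]},{"jaw":36,"slide":[-66,-75,-21],"turn":[2,-4.8,-10]},{"jaw":36,"slide":[-105,-120,-33],"turn":[3.4,-7.5,-16]},{"jaw":36,"slide":[-145,-165,-46],"turn":[4.6,-10.5,-23]},{"jaw":36,"slide":[-185,-208,-59],"turn":[6,-13,-29]},{"jaw":36,"slide":[-220,-250,-70],"turn":[7,-16,-34]},{"jaw":36,"slide":[-250,-280,-80],"turn":[8,-18,-39]},{"jaw":36,"slide":[-265,-300,-85],"turn":[8.4,-19,-41]}]' 40
python3 - <<'E'
from h import *
st()
d=shot("wrist","pics/w8.png")
gold(d,[.345,.287],.01)
go([.343,.287,.003],down(36.5))
E
```

```text
t: 19.7
tool_pos: [0.3437, 0.2883, 0.1301]
orientation: [[0.798, 0.602, -0.002], [0.602, -0.798, -0.001], [-0.002, -0.001, -1.0]]
contact_force: [-0.7, 0.1, 0.1]
gripper_width: 0.419
t 19.7 pos [0.3437 0.2883 0.1301] yawx 37.0 zaxis [-0.002 -0.001 -1.   ] F [-0.7  0.1  0.1] M [-0.025 -0.024  0.039] w 35.7 q [0.56 0.4  1.89 0.   0.86 1.49]
c [0.3456 0.2876] size [14.4 71.8] yaw 38.4 px [322.1 187.9] 1326
slide [ -1.5   2.3 127.1] turn [-0.1  0.1  0.6]
```

View pics/w8.png

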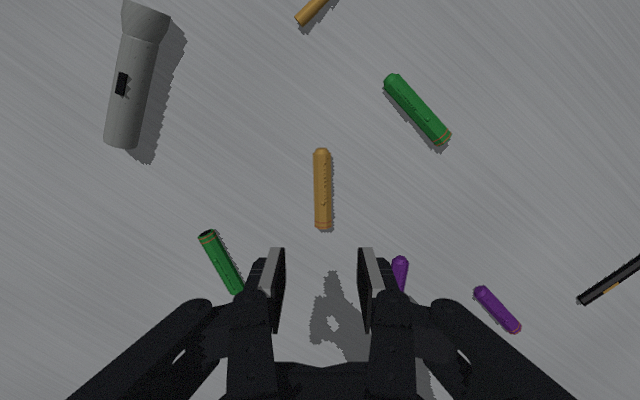

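```bash
python3 -m creep '[{"jaw":34,"slide":[-0.5,1,35],"turn":[0,0,-0.7]},{"jaw":34,"slide":[-0.5,1,70],"turn":[0,0,-0.7]},{"jaw":34,"slide":[-0.5,1,98],"turn":[0,0,-0.7]},{"jaw":34,"slide":[-0.5,1,114],"turn":[0,0,-0.7]},{"jaw":34,"slide":[-0.5,1,123],"turn":[0,0,-0.7]},{"jaw":34,"slide":[-0.5,1,127],"turn":[0,0,-0.7]},{"jaw":34,"slide":[-0.5,1,127],"turn":[0,0,-0.7]},{"jaw":8,"slide":[-0.5,1,127],"turn":[0,0,-0.7]}]' 40
python3 -m creep '[{"jaw":8,"slide":[0,0,0],"turn":[0,0,0]},{"jaw":8,"slide":[0,0,0],"turn":[0,0,0]},{"jaw":8,"slide":[0,0,0],"turn":[0,0,0]},{"jaw":8,"slide":[0,0,0],"turn":[0,0,0]},{"jaw":8,"slide":[0,0,0],"turn":[0,0,0]},{"jaw":8,"slide":[0,0,-20],"turn":[0,0,0]},{"jaw":8,"slide":[0,0,-70],"turn":[0,0,0]},{"jaw":8,"slide":[0,0,-130],"turn":[0,0,0]}]' 40
python3 - <<'E'
from h import *
st()
shot("wrist","pics/w9.png")
p,T=place(3,up=.11);print(p);go(p,T)
E
```

```text
t: 20.75
tool_pos: [0.3433, 0.2888, 0.0035]
orientation: [[0.79, 0.613, -0.002], [0.613, -0.79, 0.0], [-0.001, -0.001, -1.0]]
contact_force: [0.0, 0.2, 0.0]
gripper_width: 0.194
t: 21.75
tool_pos: [0.3429, 0.2883, 0.1344]
orientation: [[0.79, 0.613, -0.004], [0.613, -0.79, -0.001], [-0.004, -0.002, -1.0]]
contact_force: [0.7, -0.5, -1.1]
gripper_width: 0.16
t 21.75 pos [0.3429 0.2883 0.1344] yawx 37.8 zaxis [-0.004 -0.001 -1.   ] F [ 0.7 -0.5 -1.1] M [-0.012  0.004 -0.025] w 13.6 q [0.56 0.39 1.88 0.   0.87 1.47]
[0.59802726 0.00739611 0.14242747]
slide [ 26.8 378.2  -1.5] turn [-9.4 17.8 36.1]
```

View pics/w9.png

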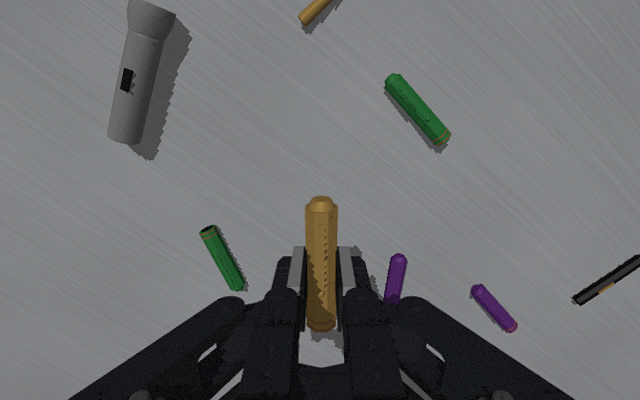

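```bash
python3 -m creep '[{"jaw":8,"slide":[4,45,-10],"turn":[-1,2,4]},{"jaw":8,"slide":[8,95,-12],"turn":[-2,4.5,9]},{"jaw":8,"slide":[12,148,-12],"turn":[-3.5,7,14]},{"jaw":8,"slide":[16,200,-10],"turn":[-5,10,20]},{"jaw":8,"slide":[20,252,-8],"turn":[-6.5,12.5,25]},{"jaw":8,"slide":[23,303,-6],"turn":[-8,15,31]},{"jaw":8,"slide":[26,350,-3],"turn":[-9,17,35]},{"jaw":8,"slide":[27,378,-2],"turn":[-9.4,17.8,36.1]}]' 40
python3 - <<'E'
from h import *
st()
d=shot("wrist");overlay(d,(100,70,500,300),2,"pics/o2.png")
p,T=place(3,up=.0);go(p,T)
E
```

```text
t: 22.8
tool_pos: [0.5989, 0.006, 0.1424]
orientation: [[0.941, 0.011, 0.338], [0.028, -0.999, -0.046], [0.337, 0.053, -0.94]]
contact_force: [-0.3, 0.4, -0.1]
gripper_width: 0.16
t 22.8 pos [0.5989 0.006  0.1424] yawx 1.7 zaxis [ 0.338 -0.046 -0.94 ] F [-0.3  0.4 -0.1] M [-0.029  0.159 -0.065] w 13.6 q [-0.08  0.45  1.81 -0.04  0.53  1.5 ]
slide [ -2.6  -3.1 109.1] turn [ 0.1 -0.1 -0.2]
```

View pics/o2.png

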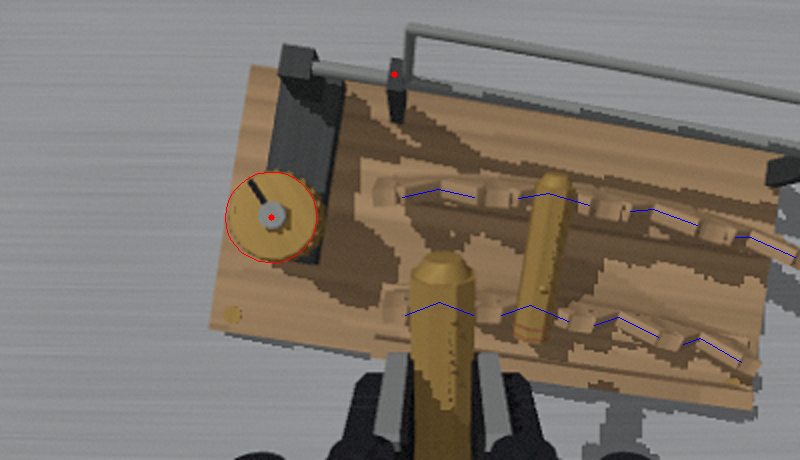

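```bash
python3 -m creep '[{"jaw":8,"slide":[-1,-2,25],"turn":[0,0,0]},{"jaw":8,"slide":[-2,-3,50],"turn":[0,0,0]},{"jaw":8,"slide":[-2.6,-3,70],"turn":[0,0,0]},{"jaw":8,"slide":[-2.6,-3,85],"turn":[0,0,0]},{"jaw":8,"slide":[-2.6,-3,95],"turn":[0,0,0]},{"jaw":8,"slide":[-2.6,-3,102],"turn":[0,0,0]},{"jaw":8,"slide":[-2.6,-3,107],"turn":[0,0,0]},{"jaw":8,"slide":[-2.6,-3,109],"turn":[0,0,0]}]' 40
python3 - <<'E'
from h import *
st()
shot("wrist","pics/w10.png")
crop(shot("scene"),(200,140,330,270),5,'pics/s10.png')
p,T=place(3,up=0);go(p,T)
E
```

```text
t: 23.85
tool_pos: [0.6354, 0.0019, 0.0397]
orientation: [[0.94, 0.01, 0.341], [0.028, -0.999, -0.047], [0.34, 0.054, -0.939]]
contact_force: [-15.6, -6.9, 30.5]
gripper_width: 0.161
t 23.85 pos [0.6354 0.0019 0.0397] yawx 1.7 zaxis [ 0.341 -0.047 -0.939] F [-15.6  -6.9  30.5] M [-1.304  0.825 -0.442] w 13.8 q [-0.08  0.66  1.8  -0.06  0.33  1.52]
slide [-0.2 -0.5  0.8] turn [ 0.1 -0.1 -0.2]
```

View pics/w10.png

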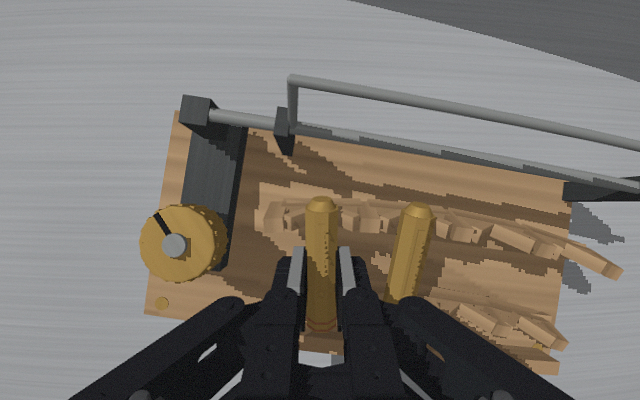

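View pics/s10.png

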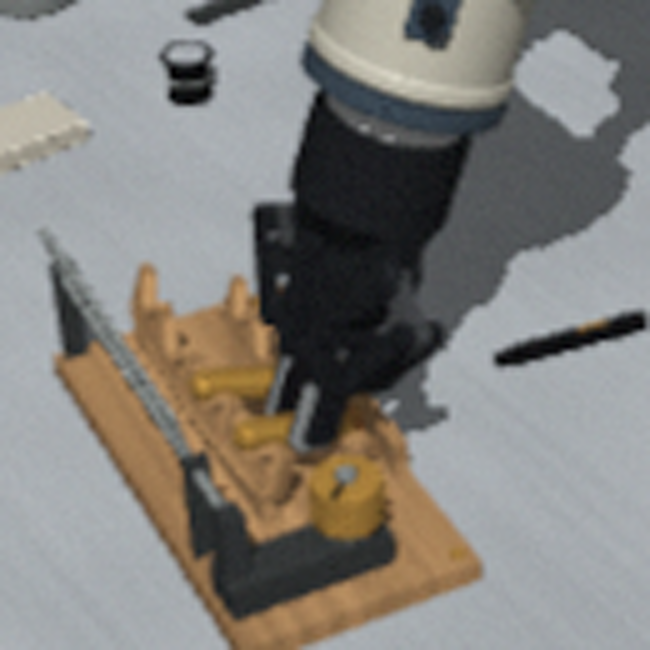

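Seated, pressing about 34 N (next time I'll stop 1.5 mm earlier). Relax, release and retract.

```bash
python3 -m creep '[{"jaw":8,"slide":[0,0,-0.7],"turn":[0,0,0]},{"jaw":16,"slide":[0,0,-0.7],"turn":[0,0,0]},{"jaw":25,"slide":[0,0,-0.7],"turn":[0,0,0]},{"jaw":25,"slide":[0,0,-0.7],"turn":[0,0,0]},{"jaw":25,"slide":[0,0,-10],"turn":[0,0,0]},{"jaw":25,"slide":[0,0,-40],"turn":[0,0,0]},{"jaw":25,"slide":[0,0,-80],"turn":[0,0,0]},{"jaw":25,"slide":[0,0,-110],"turn":[0,0,0]}]' 40
python3 - <<'E'
from h import *
st()
d=shot("wrist");crop(d,(150,70,500,290),2.2,"pics/w11c.png")
e=shot("scene");crop(e,(200,140,330,270),5,'pics/s11.png')
for i in (e,shot("side")):
  gold(i,[.43,-.157],.0075);gold(i,[.335,-.287],.0075)
go([.428,-.158,.14],down(20))
E
```

```text
t: 24.95
tool_pos: [0.5972, 0.0072, 0.1451]
orientation: [[0.94, 0.01, 0.342], [0.028, -0.999, -0.047], [0.341, 0.054, -0.939]]
contact_force: [-0.1, 0.1, 0.5]
gripper_width: 0.295
t 24.95 pos [0.5972 0.0072 0.1451] yawx 1.7 zaxis [ 0.342 -0.047 -0.939] F [-0.1  0.1  0.5] M [ 0.017  0.132 -0.029] w 25.2 q [-0.08  0.45  1.81 -0.04  0.53  1.51]
c [ 0.4653 -0.181 ] size [15.1 66.5] yaw 17.0 px [332.5 244.6] 100
c [ 0.3349 -0.2894] size [16.2 67.8] yaw 10.4 px [294.5 284.4] 133
slide [-166.   163.   -45.8] turn [  6.4 -19.3 -18.7]
```

View pics/w11c.png

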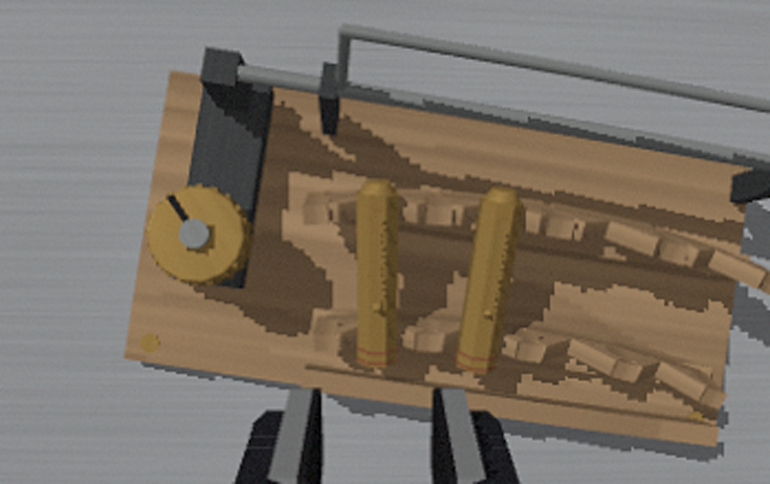

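View pics/s11.png

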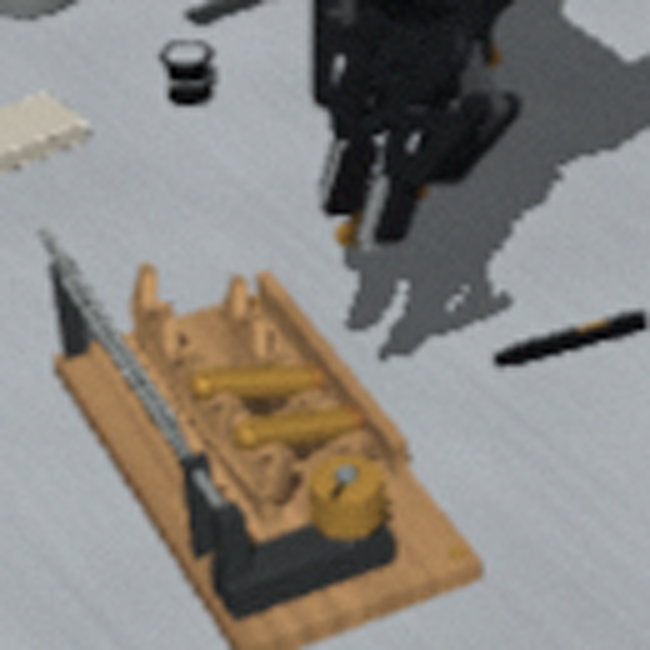

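Two caps seated well. The side view shows the third cap was knocked, now at pixel (332,245), about (0.465,-0.181). I go over it and look.

```bash
python3 -c "
from h import *
go([.464,-.181,.14],down(17))"
```

```text
slide [-132.8  186.3  -32.3] turn [  5.9 -19.5 -15.7]
```

```bash
python3 -m creep '[{"jaw":36,"slide":[-16,23,-5],"turn":[0.7,-2.5,-2]},{"jaw":36,"slide":[-35,50,-9],"turn":[1.5,-5,-4]},{"jaw":36,"slide":[-55,78,-13],"turn":[2.4,-8,-6.5]},{"jaw":36,"slide":[-77,108,-18],"turn":[3.4,-11,-9]},{"jaw":36,"slide":[-98,137,-23],"turn":[4.3,-14.5,-11.5]},{"jaw":36,"slide":[-115,162,-28],"turn":[5.1,-17,-13.5]},{"jaw":36,"slide":[-133,186,-32],"turn":[5.9,-19.5,-15.7]},{"jaw":36,"slide":[-133,186,-32],"turn":[5.9,-19.5,-15.7]}]' 40
python3 - <<'E'
from h import *
st()
d=shot("wrist","pics/w12.png")
gold(d,[.465,-.181],.01)
gold(shot("scene"),[.465,-.181],.0075);gold(shot("side"),[.465,-.181],.0075)
E
```

```text
t: 26.1
tool_pos: [0.4634, -0.1819, 0.1388]
orientation: [[0.957, 0.29, -0.002], [0.29, -0.957, 0.0], [-0.002, -0.001, -1.0]]
contact_force: [-0.6, 0.4, 0.3]
gripper_width: 0.419
t 26.1 pos [ 0.4634 -0.1819  0.1388] yawx 16.9 zaxis [-0.002  0.    -1.   ] F [-0.6  0.4  0.3] M [-0.015 -0.001 -0.032] w 35.8 q [-0.49  0.44  1.76 -0.    0.94  0.78]
c [ 0.4673 -0.1802] size [13.7 71.3] yaw 16.3 px [319.6 182.3] 1246
c [ 0.4645 -0.1788] size [18.  75.5] yaw 16.3 px [275.8 182.1] 86
c [ 0.4653 -0.181 ] size [15.1 66.5] yaw 17.0 px [332.5 244.6] 100
```

View pics/w12.png

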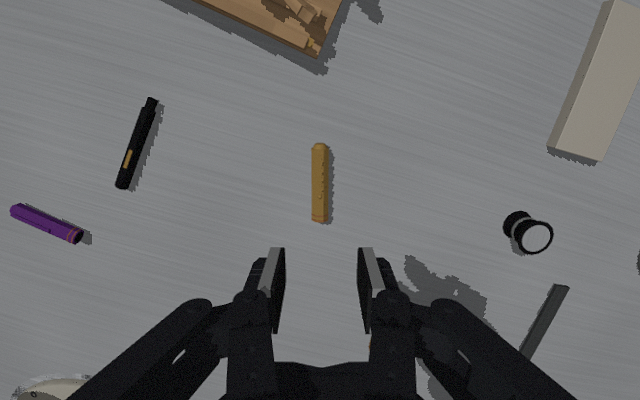

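```bash
python3 -m creep '[{"jaw":34,"slide":[2.5,-1,38],"turn":[0,0,0.5]},{"jaw":34,"slide":[2.5,-1,76],"turn":[0,0,0.5]},{"jaw":34,"slide":[2.5,-1,106],"turn":[0,0,0.5]},{"jaw":34,"slide":[2.5,-1,123],"turn":[0,0,0.5]},{"jaw":34,"slide":[2.5,-1,132],"turn":[0,0,0.5]},{"jaw":34,"slide":[2.5,-1,136],"turn":[0,0,0.5]},{"jaw":34,"slide":[2.5,-1,136],"turn":[0,0,0.5]},{"jaw":8,"slide":[2.5,-1,136],"turn":[0,0,0.5]}]' 40
python3 -m creep '[{"jaw":8,"slide":[0,0,0],"turn":[0,0,0]},{"jaw":8,"slide":[0,0,0],"turn":[0,0,0]},{"jaw":8,"slide":[0,0,0],"turn":[0,0,0]},{"jaw":8,"slide":[0,0,0],"turn":[0,0,0]},{"jaw":8,"slide":[0,0,0],"turn":[0,0,0]},{"jaw":8,"slide":[0,0,-20],"turn":[0,0,0]},{"jaw":8,"slide":[0,0,-70],"turn":[0,0,0]},{"jaw":8,"slide":[0,0,-130],"turn":[0,0,0]}]' 40
python3 - <<'E'
from h import *
st()
shot("wrist","pics/w13.png")
p,T=place(1,up=.11);print(p);go(p,T)
E
```

```text
t: 27.25
tool_pos: [0.4664, -0.1786, 0.0038]
orientation: [[0.959, 0.283, 0.0], [0.283, -0.959, -0.0], [0.0, 0.0, -1.0]]
contact_force: [0.1, -0.4, -0.3]
gripper_width: 0.199
t: 28.25
tool_pos: [0.4656, -0.1782, 0.1345]
orientation: [[0.959, 0.283, -0.002], [0.283, -0.959, 0.001], [-0.001, -0.001, -1.0]]
contact_force: [0.4, -0.2, -0.1]
gripper_width: 0.164
t 28.25 pos [ 0.4656 -0.1782  0.1345] yawx 16.4 zaxis [-0.002  0.001 -1.   ] F [ 0.4 -0.2 -0.1] M [-0.    -0.054  0.034] w 14.0 q [-0.49  0.45  1.77 -0.    0.93  0.8 ]
[ 0.59142852 -0.07647601  0.14413757]
slide [147.2 -64.   -2.1] turn [-3.5 19.5 26.9]
```

View pics/w13.png

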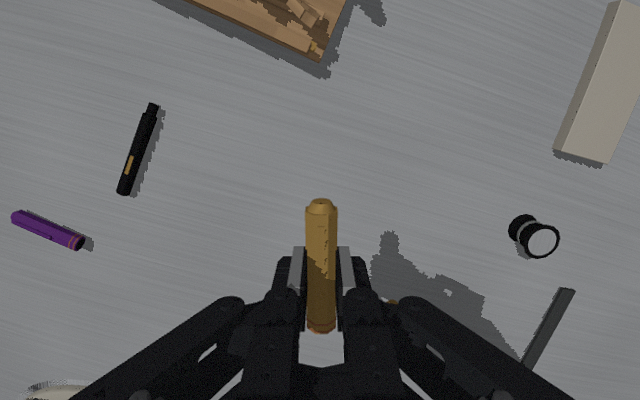

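```bash
python3 -m creep '[{"jaw":8,"slide":[18,-8,-8],"turn":[-0.4,2.5,3.5]},{"jaw":8,"slide":[40,-17,-10],"turn":[-0.9,5.5,7]},{"jaw":8,"slide":[62,-27,-10],"turn":[-1.4,8.5,11]},{"jaw":8,"slide":[85,-37,-8],"turn":[-2,11.5,15]},{"jaw":8,"slide":[107,-47,-6],"turn":[-2.5,14.5,19.5]},{"jaw":8,"slide":[130,-56,-3],"turn":[-3,17,23.5]},{"jaw":8,"slide":[147,-64,-2],"turn":[-3.5,19.5,26.9]},{"jaw":8,"slide":[147,-64,-2],"turn":[-3.5,19.5,26.9]}]' 40
python3 - <<'E'
from h import *
st()
d=shot("wrist");overlay(d,(120,70,520,300),2,"pics/o3.png")
p,T=place(1,up=.0);go(p,T)
E
```

```text
t: 29.3
tool_pos: [0.5909, -0.0755, 0.1435]
orientation: [[0.923, -0.181, 0.338], [-0.176, -0.983, -0.045], [0.341, -0.018, -0.94]]
contact_force: [0.3, 0.3, -1.7]
gripper_width: 0.16
t 29.3 pos [ 0.5909 -0.0755  0.1435] yawx -10.8 zaxis [ 0.338 -0.045 -0.94 ] F [ 0.3  0.3 -1.7] M [0.038 0.152 0.038] w 13.6 q [-0.25  0.45  1.82  0.08  0.53  1.45]
slide [  1.    0.3 109.8] turn [-0.   0.1  0.1]
```

View pics/o3.png

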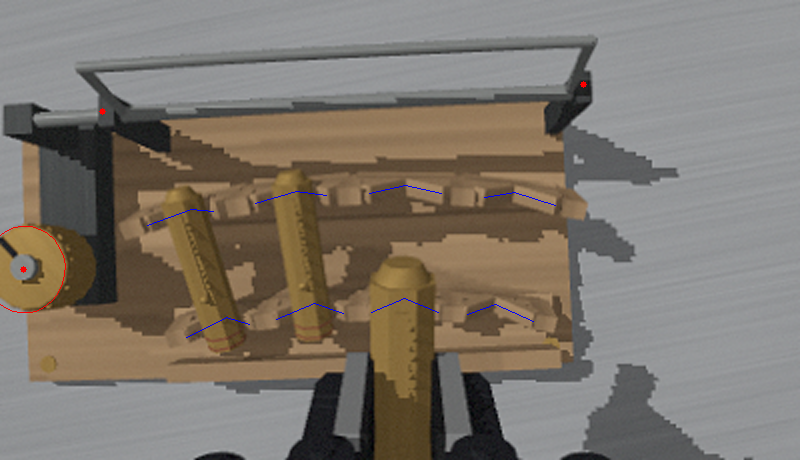

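```bash
python3 -m creep '[{"jaw":8,"slide":[1,0.3,25],"turn":[0,0.1,0]},{"jaw":8,"slide":[1,0.3,50],"turn":[0,0.1,0]},{"jaw":8,"slide":[1,0.3,70],"turn":[0,0.1,0]},{"jaw":8,"slide":[1,0.3,86],"turn":[0,0.1,0]},{"jaw":8,"slide":[1,0.3,96],"turn":[0,0.1,0]},{"jaw":8,"slide":[1,0.3,103],"turn":[0,0.1,0]},{"jaw":8,"slide":[1,0.3,107],"turn":[0,0.1,0]},{"jaw":8,"slide":[1,0.3,108],"turn":[0,0.1,0]}]' 40
python3 - <<'E'
from h import *
st()
shot("wrist","pics/w14.png")
p,T=place(1,up=0);go(p,T)
E
```

```text
t: 30.35
tool_pos: [0.6281, -0.0815, 0.0426]
orientation: [[0.923, -0.18, 0.34], [-0.175, -0.983, -0.046], [0.342, -0.017, -0.939]]
contact_force: [-0.3, 0.5, -0.0]
gripper_width: 0.159
t 30.35 pos [ 0.6281 -0.0815  0.0426] yawx -10.8 zaxis [ 0.34  -0.046 -0.939] F [-0.3  0.5 -0. ] M [ 0.016  0.172 -0.013] w 13.6 q [-0.24  0.65  1.8   0.11  0.34  1.41]
slide [-0.1  0.   1.9] turn [-0.  -0.   0.1]
```

View pics/w14.png

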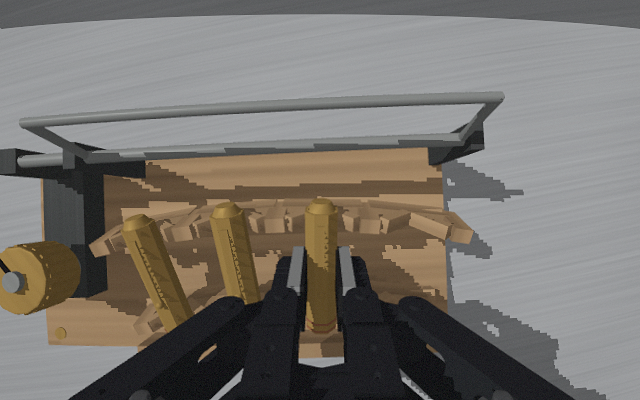

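Not yet touching. Going down 1.5 mm more, then releasing.

```bash
python3 -m creep '[{"jaw":8,"slide":[0,0,0.5],"turn":[0,0,0]},{"jaw":8,"slide":[0,0,1],"turn":[0,0,0]},{"jaw":8,"slide":[0,0,1.3],"turn":[0,0,0]},{"jaw":8,"slide":[0,0,1.5],"turn":[0,0,0]},{"jaw":8,"slide":[0,0,1.5],"turn":[0,0,0]},{"jaw":8,"slide":[0,0,1.5],"turn":[0,0,0]},{"jaw":8,"slide":[0,0,1.5],"turn":[0,0,0]},{"jaw":8,"slide":[0,0,1.5],"turn":[0,0,0]}]' 40
python3 -c "
from h import *
st()"
```

```text
t: 31.4
tool_pos: [0.6286, -0.0817, 0.042]
orientation: [[0.923, -0.18, 0.34], [-0.175, -0.983, -0.046], [0.343, -0.017, -0.939]]
contact_force: [-7.8, -2.3, 14.9]
gripper_width: 0.164
t 31.4 pos [ 0.6286 -0.0817  0.042 ] yawx -10.8 zaxis [ 0.34  -0.046 -0.939] F [-7.8 -2.3 14.9] M [-0.41   0.608 -0.276] w 14.0 q [-0.24  0.66  1.8   0.11  0.34  1.41]
```

```bash
python3 -m creep '[{"jaw":8,"slide":[0,0,0],"turn":[0,0,0]},{"jaw":16,"slide":[0,0,0],"turn":[0,0,0]},{"jaw":25,"slide":[0,0,0],"turn":[0,0,0]},{"jaw":25,"slide":[0,0,0],"turn":[0,0,0]},{"jaw":25,"slide":[0,0,-10],"turn":[0,0,0]},{"jaw":25,"slide":[0,0,-40],"turn":[0,0,0]},{"jaw":25,"slide":[0,0,-80],"turn":[0,0,0]},{"jaw":25,"slide":[0,0,-110],"turn":[0,0,0]}]' 40
python3 - <<'E'
from h import *
st()
d=shot("wrist");crop(d,(120,70,520,300),2,"pics/w15c.png")
e=shot("scene");crop(e,(200,140,330,270),5,'pics/s15.png')
for i in (e,shot("side")):
  gold(i,[.335,-.287],.0075)
go([.337,-.288,.14],down(10.5))
E
```

```text
t: 32.4
tool_pos: [0.5906, -0.0766, 0.1472]
orientation: [[0.923, -0.18, 0.341], [-0.175, -0.983, -0.046], [0.344, -0.017, -0.939]]
contact_force: [-0.2, 0.1, -0.3]
gripper_width: 0.293
t 32.4 pos [ 0.5906 -0.0766  0.1472] yawx -10.8 zaxis [ 0.341 -0.046 -0.939] F [-0.2  0.1 -0.3] M [0.012 0.129 0.035] w 25.0 q [-0.25  0.44  1.82  0.08  0.54  1.44]
c [ 0.3329 -0.2879] size [21.2 77.1] yaw 8.7 px [290.9 153.9] 78
c [ 0.3348 -0.2895] size [16.2 67.8] yaw 8.7 px [294.5 284.3] 132
slide [-200.   253.8  -70.6] turn [  2.7 -20.2 -20.8]
```

View pics/w15c.png

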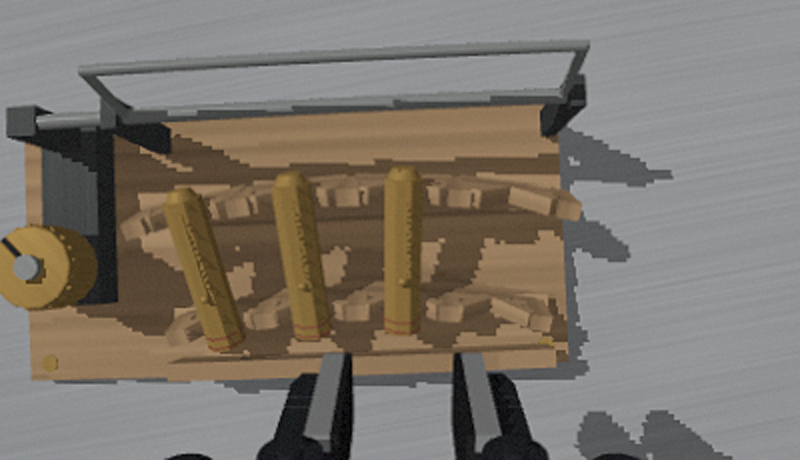

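View pics/s15.png

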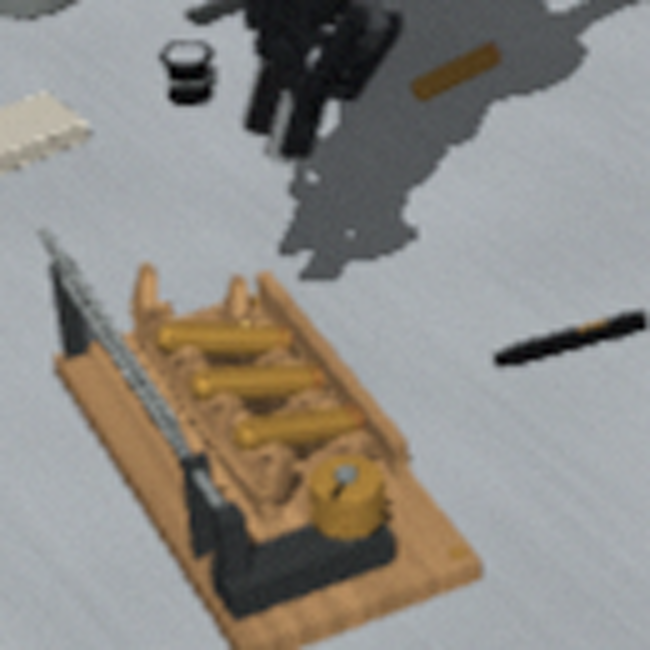

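Three are seated alike. Next is the last cap at scene (291,154).

```bash
python3 -m creep '[{"jaw":36,"slide":[-25,32,-9],"turn":[0.3,-2.5,-2.6]},{"jaw":36,"slide":[-52,66,-18],"turn":[0.7,-5,-5]},{"jaw":36,"slide":[-82,104,-29],"turn":[1.1,-8,-8.5]},{"jaw":36,"slide":[-113,143,-40],"turn":[1.5,-11.5,-12]},{"jaw":36,"slide":[-144,183,-51],"turn":[2,-14.5,-15]},{"jaw":36,"slide":[-175,222,-62],"turn":[2.4,-17.5,-18]},{"jaw":36,"slide":[-198,252,-71],"turn":[2.7,-20.2,-20.8]},{"jaw":36,"slide":[-200,254,-71],"turn":[2.7,-20.2,-20.8]}]' 40
python3 - <<'E'
from h import *
st()
d=shot("wrist","pics/w16.png")
gold(d,[.335,-.287],.01)
E
```

```text
t: 33.55
tool_pos: [0.3358, -0.2895, 0.1398]
orientation: [[0.984, 0.18, -0.001], [0.18, -0.984, 0.0], [-0.001, -0.0, -1.0]]
contact_force: [1.1, 0.3, 0.1]
gripper_width: 0.426
t 33.55 pos [ 0.3358 -0.2895  0.1398] yawx 10.4 zaxis [-0.001  0.    -1.   ] F [1.1 0.3 0.1] M [ 0.017 -0.036 -0.023] w 36.4 q [-0.85  0.38  1.89 -0.    0.88  0.55]
c [ 0.3364 -0.2883] size [14.2 71.2] yaw 8.8 px [319.3 185.5] 1224
```

View pics/w16.png

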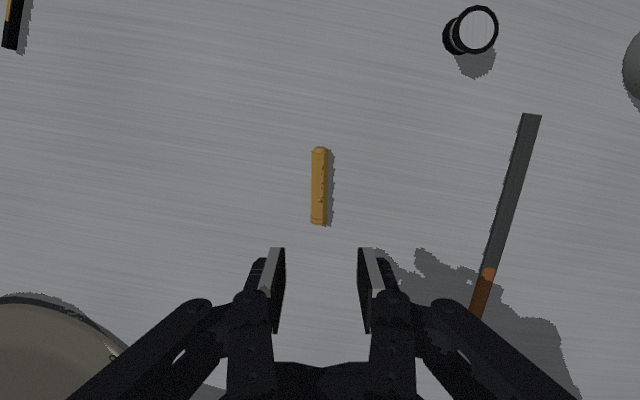

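```bash
python3 -m creep '[{"jaw":34,"slide":[-0.7,-0.8,38],"turn":[0,0,1.4]},{"jaw":34,"slide":[-0.7,-0.8,76],"turn":[0,0,1.4]},{"jaw":34,"slide":[-0.7,-0.8,106],"turn":[0,0,1.4]},{"jaw":34,"slide":[-0.7,-0.8,123],"turn":[0,0,1.4]},{"jaw":34,"slide":[-0.7,-0.8,132],"turn":[0,0,1.4]},{"jaw":34,"slide":[-0.7,-0.8,137],"turn":[0,0,1.4]},{"jaw":34,"slide":[-0.7,-0.8,137],"turn":[0,0,1.4]},{"jaw":8,"slide":[-0.7,-0.8,137],"turn":[0,0,1.4]}]' 40
python3 -m creep '[{"jaw":8,"slide":[0,0,0],"turn":[0,0,0]},{"jaw":8,"slide":[0,0,0],"turn":[0,0,0]},{"jaw":8,"slide":[0,0,0],"turn":[0,0,0]},{"jaw":8,"slide":[0,0,0],"turn":[0,0,0]},{"jaw":8,"slide":[0,0,0],"turn":[0,0,0]},{"jaw":8,"slide":[0,0,-20],"turn":[0,0,0]},{"jaw":8,"slide":[0,0,-70],"turn":[0,0,0]},{"jaw":8,"slide":[0,0,-130],"turn":[0,0,0]}]' 40
python3 - <<'E'
from h import *
st()
shot("wrist","pics/w17.png")
p,T=place(0,up=.11);print(p);go(p,T)
E
```

```text
t: 34.6
tool_pos: [0.3356, -0.2882, 0.0032]
orientation: [[0.988, 0.155, -0.0], [0.155, -0.988, -0.0], [-0.0, 0.0, -1.0]]
contact_force: [-0.0, 0.0, -1.0]
gripper_width: 0.201
t: 35.6
tool_pos: [0.3351, -0.2876, 0.1341]
orientation: [[0.988, 0.155, -0.001], [0.155, -0.988, 0.001], [-0.001, -0.002, -1.0]]
contact_force: [0.5, -1.0, 0.2]
gripper_width: 0.159
t 35.6 pos [ 0.3351 -0.2876  0.1341] yawx 8.9 zaxis [-0.001  0.001 -1.   ] F [ 0.5 -1.   0.2] M [ 0.033 -0.034  0.026] w 13.6 q [-0.84  0.38  1.9  -0.    0.86  0.57]
[ 0.581145   -0.11746777  0.14242747]
slide [ 268.1 -131.8   -1.5] turn [-1.1 19.9 25.4]
```

View pics/w17.png

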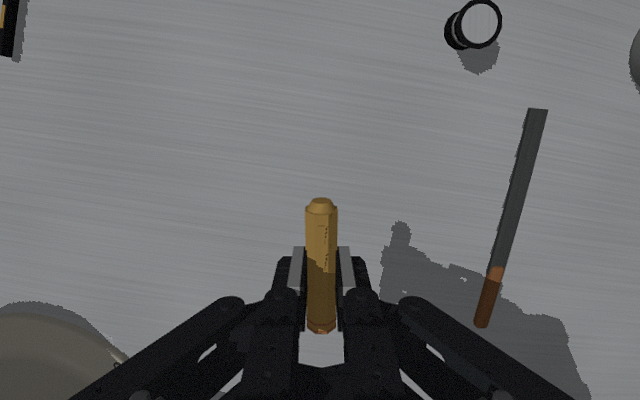

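```bash
python3 -m creep '[{"jaw":8,"slide":[30,-14,-8],"turn":[0,2.2,2.5]},{"jaw":8,"slide":[68,-33,-10],"turn":[-0.2,5,6]},{"jaw":8,"slide":[106,-52,-10],"turn":[-0.4,8,10]},{"jaw":8,"slide":[145,-71,-8],"turn":[-0.6,11,14]},{"jaw":8,"slide":[185,-91,-6],"turn":[-0.8,14,18]},{"jaw":8,"slide":[225,-110,-3],"turn":[-1,17,22]},{"jaw":8,"slide":[260,-128,-2],"turn":[-1.1,19.5,25]},{"jaw":8,"slide":[268,-132,-2],"turn":[-1.1,19.9,25.4]}]' 40
python3 - <<'E'
from h import *
st()
d=shot("wrist");overlay(d,(120,70,520,300),2,"pics/o4.png")
p,T=place(0,up=.0);go(p,T)
E
```

```text
t: 36.65
tool_pos: [0.5818, -0.1157, 0.1424]
orientation: [[0.899, -0.276, 0.339], [-0.278, -0.96, -0.045], [0.338, -0.054, -0.94]]
contact_force: [-0.3, -0.9, -0.8]
gripper_width: 0.159
t 36.65 pos [ 0.5818 -0.1157  0.1424] yawx -17.2 zaxis [ 0.339 -0.045 -0.94 ] F [-0.3 -0.9 -0.8] M [0.003 0.219 0.006] w 13.6 q [-0.34  0.44  1.83  0.14  0.53  1.42]
slide [ -0.3   1.6 110. ] turn [-0.  -0.   0.1]
```

View pics/o4.png

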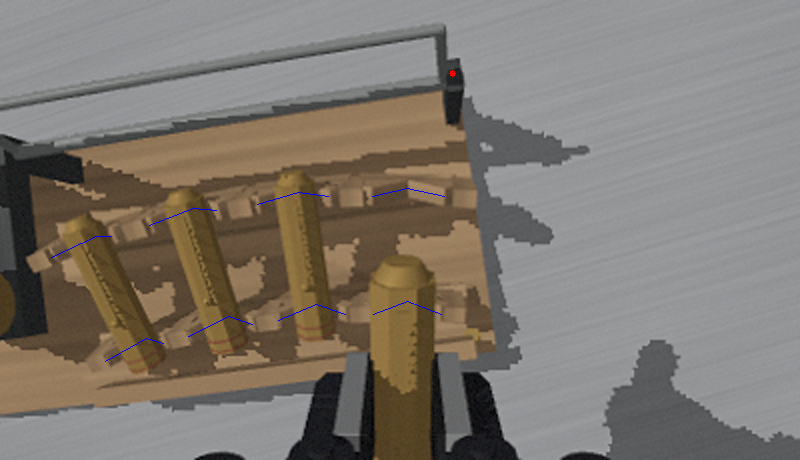

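```bash
python3 -m creep '[{"jaw":8,"slide":[0,1.6,25],"turn":[0,0,0]},{"jaw":8,"slide":[-0.3,1.6,50],"turn":[0,0,0]},{"jaw":8,"slide":[-0.3,1.6,72],"turn":[0,0,0]},{"jaw":8,"slide":[-0.3,1.6,90],"turn":[0,0,0]},{"jaw":8,"slide":[-0.3,1.6,100],"turn":[0,0,0]},{"jaw":8,"slide":[-0.3,1.6,106],"turn":[0,0,0]},{"jaw":8,"slide":[-0.3,1.6,108.5],"turn":[0,0,0]},{"jaw":8,"slide":[-0.3,1.6,109],"turn":[0,0,0]}]' 40
python3 - <<'E'
from h import *
st()
p,T=place(0,up=0);go(p,T)
E
```

```text
t: 37.7
tool_pos: [0.6182, -0.1224, 0.0403]
orientation: [[0.899, -0.276, 0.34], [-0.278, -0.96, -0.045], [0.339, -0.053, -0.939]]
contact_force: [1.2, -0.1, 0.0]
gripper_width: 0.157
t 37.7 pos [ 0.6182 -0.1224  0.0403] yawx -17.2 zaxis [ 0.34  -0.045 -0.939] F [ 1.2 -0.1  0. ] M [ 0.048  0.114 -0.018] w 13.4 q [-0.33  0.66  1.81  0.2   0.34  1.36]
slide [-0.2  0.1  1.2] turn [-0.  -0.   0.1]
```

```bash
python3 -m creep '[{"jaw":8,"slide":[0,0,0.5],"turn":[0,0,0]},{"jaw":8,"slide":[0,0,0.8],"turn":[0,0,0]},{"jaw":8,"slide":[0,0,1],"turn":[0,0,0]},{"jaw":8,"slide":[0,0,1.2],"turn":[0,0,0]},{"jaw":8,"slide":[0,0,1.2],"turn":[0,0,0]},{"jaw":8,"slide":[0,0,1.2],"turn":[0,0,0]},{"jaw":8,"slide":[0,0,1.2],"turn":[0,0,0]},{"jaw":8,"slide":[0,0,1.2],"turn":[0,0,0]}]' 40
python3 -c "
from h import *
st()"
```

```text
t: 38.7
tool_pos: [0.6185, -0.1226, 0.0399]
orientation: [[0.899, -0.276, 0.34], [-0.278, -0.96, -0.046], [0.339, -0.053, -0.939]]
contact_force: [-7.0, -0.2, 12.7]
gripper_width: 0.156
t 38.7 pos [ 0.6185 -0.1226  0.0399] yawx -17.2 zaxis [ 0.34  -0.046 -0.939] F [-7.  -0.2 12.7] M [-0.117  0.485 -0.201] w 13.3 q [-0.33  0.66  1.81  0.2   0.33  1.36]
```

Seated at 14 N. Release and retract.

```bash
python3 -m creep '[{"jaw":8,"slide":[0,0,0],"turn":[0,0,0]},{"jaw":16,"slide":[0,0,0],"turn":[0,0,0]},{"jaw":25,"slide":[0,0,0],"turn":[0,0,0]},{"jaw":25,"slide":[0,0,0],"turn":[0,0,0]},{"jaw":25,"slide":[0,0,-10],"turn":[0,0,0]},{"jaw":25,"slide":[0,0,-40],"turn":[0,0,0]},{"jaw":25,"slide":[0,0,-80],"turn":[0,0,0]},{"jaw":25,"slide":[0,0,-120],"turn":[0,0,0]}]' 40
python3 - <<'E'
from h import *
st()
d=shot("wrist");crop(d,(20,50,420,300),2,"pics/w18c.png")
e=shot("scene");crop(e,(190,160,310,280),5,'pics/s18.png')
crop(shot("side"),(330,140,430,250),5,'pics/e18.png')
E
```

```text
t: 39.7
tool_pos: [0.5769, -0.117, 0.1541]
orientation: [[0.899, -0.276, 0.34], [-0.278, -0.96, -0.046], [0.339, -0.053, -0.939]]
contact_force: [0.8, 0.6, 0.3]
gripper_width: 0.29
t 39.7 pos [ 0.5769 -0.117   0.1541] yawx -17.2 zaxis [ 0.34  -0.046 -0.939] F [0.8 0.6 0.3] M [ 0.03   0.104 -0.008] w 24.8 q [-0.34  0.42  1.83  0.13  0.56  1.42]
```

View pics/w18c.png

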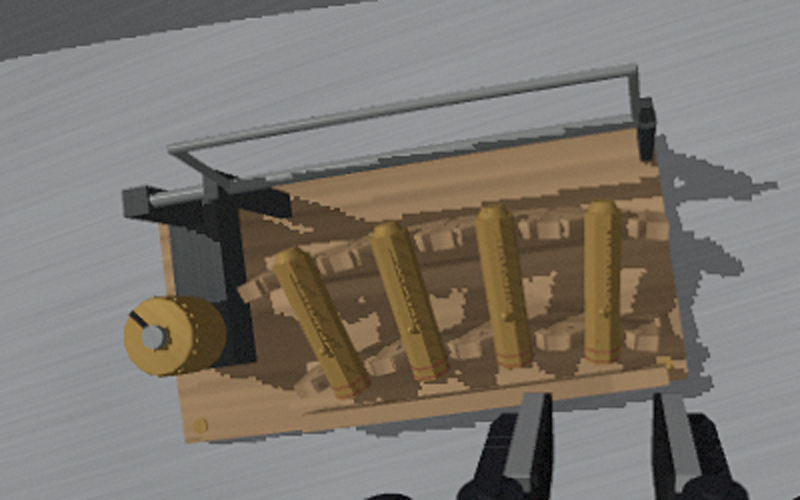

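View pics/s18.png

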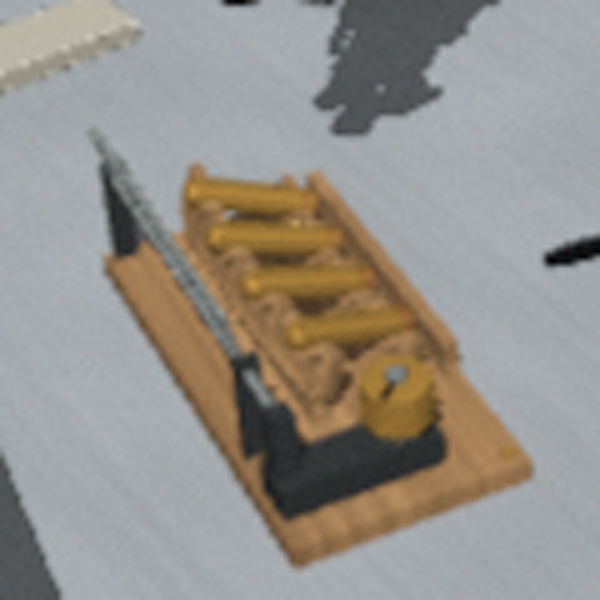

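View pics/e18.png

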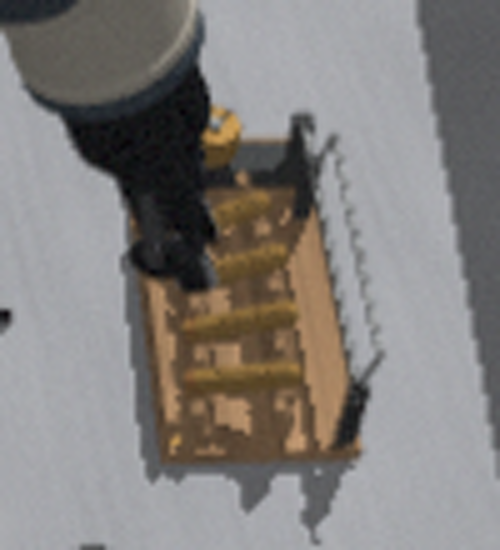

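All four are in place. I overlay the expected seated axes to check depth and centring numerically.

Run:
```python
from h import *
for n,box,f in (("wrist",(80,120,360,260),2.8),("scene",(215,180,285,240),11)):
    d=shot(n);x0,y0,x1,y1=box
    im=cv2.resize(d["frame"][y0:y1,x0:x1,::-1],None,fx=f,fy=f,interpolation=cv2.INTER_CUBIC)
    for i in range(4):
        c,R=slot(i)
        # outline: octagon silhouettes of 70mm prism
        P=[]
        for x in (-.035,.035):
            for a in np.radians(np.arange(22.5,360,45)):
                P.append(c+R@np.array([x,.00812*np.cos(a),.00812*np.sin(a)]))
        h=cv2.convexHull(((proj(d,np.array(P))-[x0,y0]+.5)*f-.5).round().astype(np.int32))
        cv2.polylines(im,[h],True,(255,0,0),1)
    cv2.imwrite(f"pics/ov_{n}.png",im)
go([.6465,.067,.16],down(10))
```

```text
slide [  13.3 -196.1    8.1] turn [  1.5 -20.2 -26.3]
```

View pics/ov_wrist.png

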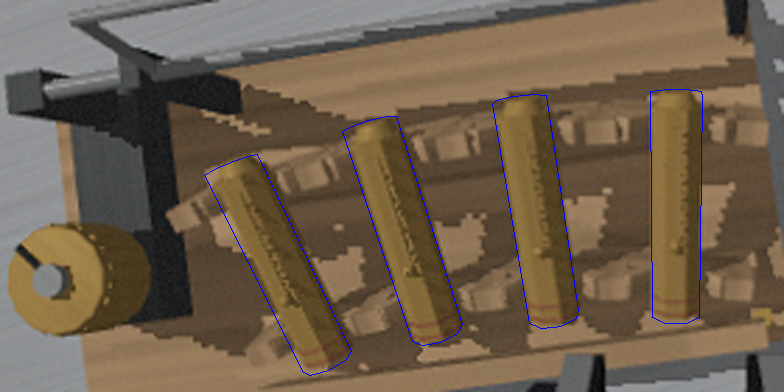

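View pics/ov_scene.png

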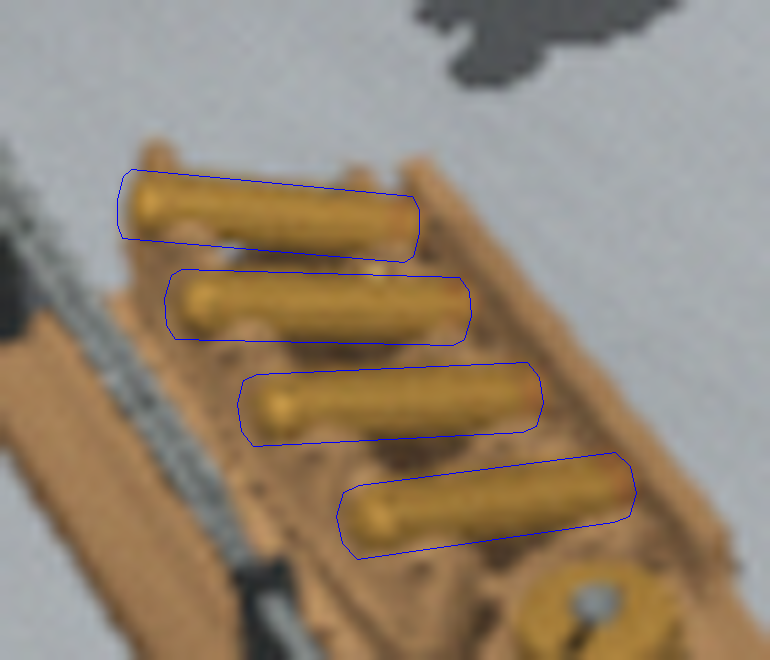

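The overlays match in both views: caps fully down, centred, crowns uphill. Now back to the nut.

```bash
python3 -m creep '[{"jaw":48,"slide":[1,-20,-10],"turn":[0.2,-2.5,-3]},{"jaw":48,"slide":[3,-50,-10],"turn":[0.4,-5,-6.5]},{"jaw":48,"slide":[5,-80,-10],"turn":[0.6,-8,-10]},{"jaw":48,"slide":[7,-110,-8],"turn":[0.8,-11,-14]},{"jaw":48,"slide":[9,-140,-4],"turn":[1,-14,-18]},{"jaw":48,"slide":[11,-170,0],"turn":[1.2,-17,-22]},{"jaw":48,"slide":[13,-196,4],"turn":[1.5,-20.2,-26.3]},{"jaw":48,"slide":[13,-196,8],"turn":[1.5,-20.2,-26.3]}]' 40
python3 - <<'E'
from h import *
st();go([.6465,.067,.042],down(10))
E
```

```text
t: 40.95
tool_pos: [0.6469, 0.0687, 0.1581]
orientation: [[0.984, 0.176, -0.001], [0.176, -0.984, -0.0], [-0.002, 0.0, -1.0]]
contact_force: [0.3, -0.2, -0.7]
gripper_width: 0.56
t 40.95 pos [0.6469 0.0687 0.1581] yawx 10.1 zaxis [-0.001 -0.    -1.   ] F [ 0.3 -0.2 -0.7] M [ 0.021 -0.03   0.019] w 47.9 q [ 0.01  0.6   1.36 -0.    1.18  1.41]
slide [ -0.5   1.6 116.1] turn [0.  0.1 0.1]
```

```bash
python3 -m creep '[{"jaw":48,"slide":[-0.5,1.6,30],"turn":[0,0,0]},{"jaw":48,"slide":[-0.5,1.6,60],"turn":[0,0,0]},{"jaw":48,"slide":[-0.5,1.6,88],"turn":[0,0,0]},{"jaw":48,"slide":[-0.5,1.6,104],"turn":[0,0,0]},{"jaw":48,"slide":[-0.5,1.6,112],"turn":[0,0,0]},{"jaw":48,"slide":[-0.5,1.6,116],"turn":[0,0,0]},{"jaw":48,"slide":[-0.5,1.6,116],"turn":[0,0,0]},{"jaw":25,"slide":[-0.5,1.6,116],"turn":[0,0,0]}]' 40
python3 -m creep '[{"jaw":25,"slide":[0,0,0],"turn":[0,0,0]},{"jaw":25,"slide":[0,0,0],"turn":[0,0,0]},{"jaw":25,"slide":[0,0,0],"turn":[0,0,0]},{"jaw":25,"slide":[0,0,0],"turn":[0,0,0]},{"jaw":25,"slide":[0,0,0],"turn":[0,0,-5]},{"jaw":25,"slide":[0,0,0],"turn":[0,0,-12]},{"jaw":25,"slide":[0,0,0],"turn":[0,0,-19]},{"jaw":25,"slide":[0,0,0],"turn":[0,0,-26]}]' 40
python3 -c "
from h import *
st()"
```

```text
t: 41.95
tool_pos: [0.6473, 0.0664, 0.0431]
orientation: [[0.984, 0.176, 0.0], [0.176, -0.984, -0.001], [0.0, 0.001, -1.0]]
contact_force: [-4.8, -16.2, 15.4]
gripper_width: 0.384
t: 42.95
tool_pos: [0.6471, 0.0663, 0.0433]
orientation: [[0.805, 0.593, 0.0], [0.593, -0.805, -0.002], [-0.001, 0.001, -1.0]]
contact_force: [-3.6, -3.1, 2.0]
gripper_width: 0.383
t 42.95 pos [0.6471 0.0663 0.0433] yawx 36.4 zaxis [ 0.    -0.002 -1.   ] F [-3.6 -3.1  2. ] M [-0.585  0.501 -0.091] w 32.7 q [ 0.01  0.74  1.45 -0.    0.95  0.95]
```

```bash
python3 -m creep '[{"jaw":25,"slide":[0,0,0],"turn":[0,0,-9]},{"jaw":25,"slide":[0,0,0],"turn":[0,0,-18]},{"jaw":25,"slide":[0,0,0],"turn":[0,0,-28]},{"jaw":25,"slide":[0,0,0],"turn":[0,0,-38]},{"jaw":25,"slide":[0,0,0],"turn":[0,0,-48]},{"jaw":25,"slide":[0,0,0],"turn":[0,0,-58]},{"jaw":25,"slide":[0,0,0],"turn":[0,0,-67]},{"jaw":25,"slide":[0,0,0],"turn":[0,0,-75]}]' 40
python3 -m creep '[{"jaw":25,"slide":[0,0,0],"turn":[0,0,-4]},{"jaw":25,"slide":[0,0,0],"turn":[0,0,-8]},{"jaw":25,"slide":[0,0,0],"turn":[0,0,-12]},{"jaw":25,"slide":[0,0,0],"turn":[0,0,-16]},{"jaw":25,"slide":[0,0,0],"turn":[0,0,-20]},{"jaw":25,"slide":[0,0,0],"turn":[0,0,-24]},{"jaw":25,"slide":[0,0,0],"turn":[0,0,-28]},{"jaw":25,"slide":[0,0,0],"turn":[0,0,-28]}]' 40
python3 -c "
from h import *
st()
crop(shot('scene'),(190,160,310,280),5,'pics/n7.png')"
```

```text
t: 43.95
tool_pos: [0.6467, 0.0664, 0.0433]
orientation: [[-0.369, 0.929, -0.001], [0.929, 0.369, -0.001], [-0.001, -0.001, -1.0]]
contact_force: [-3.2, -2.6, 0.5]
gripper_width: 0.378
t: 44.95
tool_pos: [0.6466, 0.0664, 0.0433]
orientation: [[-0.762, 0.648, -0.001], [0.648, 0.762, -0.002], [-0.0, -0.002, -1.0]]
contact_force: [-3.1, -4.4, -1.0]
gripper_width: 0.378
t 44.95 pos [0.6466 0.0664 0.0433] yawx 139.6 zaxis [-0.001 -0.002 -1.   ] F [-3.1 -4.4 -1. ] M [-0.678  0.398  0.049] w 32.2 q [ 0.01  0.74  1.45 -0.    0.95 -0.85]
```

View pics/n7.png

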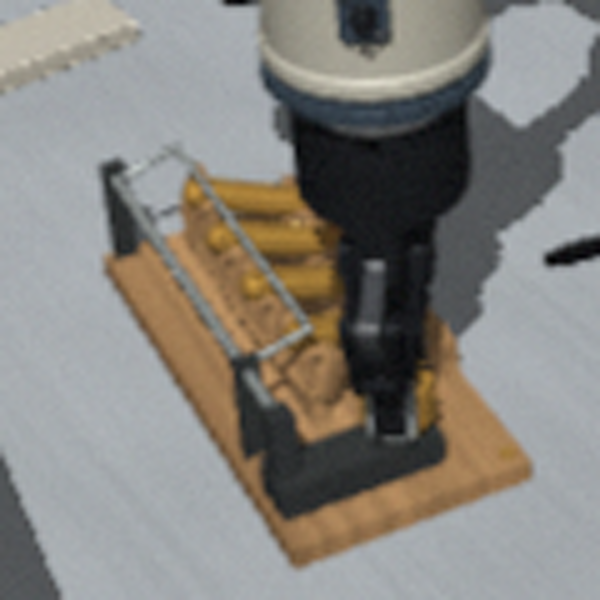

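Nearly down, after 129° turned. I go further until the stop is felt.

```bash
python3 -m creep '[{"jaw":25,"slide":[0,0,0],"turn":[0,0,-3]},{"jaw":25,"slide":[0,0,0],"turn":[0,0,-6]},{"jaw":25,"slide":[0,0,0],"turn":[0,0,-9]},{"jaw":25,"slide":[0,0,0],"turn":[0,0,-12]},{"jaw":25,"slide":[0,0,0],"turn":[0,0,-15]},{"jaw":25,"slide":[0,0,0],"turn":[0,0,-18]},{"jaw":25,"slide":[0,0,0],"turn":[0,0,-21]},{"jaw":25,"slide":[0,0,0],"turn":[0,0,-22]}]' 40
python3 -c "
from h import *
st()
crop(shot('scene'),(190,160,310,280),5,'pics/n8.png')"
python3 -m creep '[{"jaw":25,"slide":[0,0,0],"turn":[0,0,-2]},{"jaw":25,"slide":[0,0,0],"turn":[0,0,-4]},{"jaw":25,"slide":[0,0,0],"turn":[0,0,-6]},{"jaw":25,"slide":[0,0,0],"turn":[0,0,-8]},{"jaw":25,"slide":[0,0,0],"turn":[0,0,-10]},{"jaw":25,"slide":[0,0,0],"turn":[0,0,-12]},{"jaw":25,"slide":[0,0,0],"turn":[0,0,-14]},{"jaw":25,"slide":[0,0,0],"turn":[0,0,-14]}]' 40
python3 -c "
from h import *
st()
crop(shot('scene'),(190,160,310,280),5,'pics/n9.png')"
```

```text
t: 46.0
tool_pos: [0.6443, 0.0669, 0.0431]
orientation: [[-0.948, 0.317, -0.005], [0.317, 0.948, -0.001], [0.005, -0.002, -1.0]]
contact_force: [-13.0, 0.9, 7.4]
gripper_width: 0.381
t 46.0 pos [0.6443 0.0669 0.0431] yawx 161.5 zaxis [-0.005 -0.001 -1.   ] F [-13.    0.9   7.4] M [-0.013  2.185 -0.7  ] w 32.5 q [ 0.01  0.74  1.45 -0.    0.96 -1.24]
t: 47.05
tool_pos: [0.6434, 0.0665, 0.043]
orientation: [[-0.997, 0.08, -0.007], [0.08, 0.997, -0.001], [0.007, -0.002, -1.0]]
contact_force: [-6.8, -7.2, 2.4]
gripper_width: 0.379
t 47.05 pos [0.6434 0.0665 0.043 ] yawx 175.4 zaxis [-0.007 -0.001 -1.   ] F [-6.8 -7.2  2.4] M [-1.307  1.179 -0.601] w 32.4 q [ 0.01  0.74  1.45 -0.    0.96 -1.48]
```

View pics/n8.png

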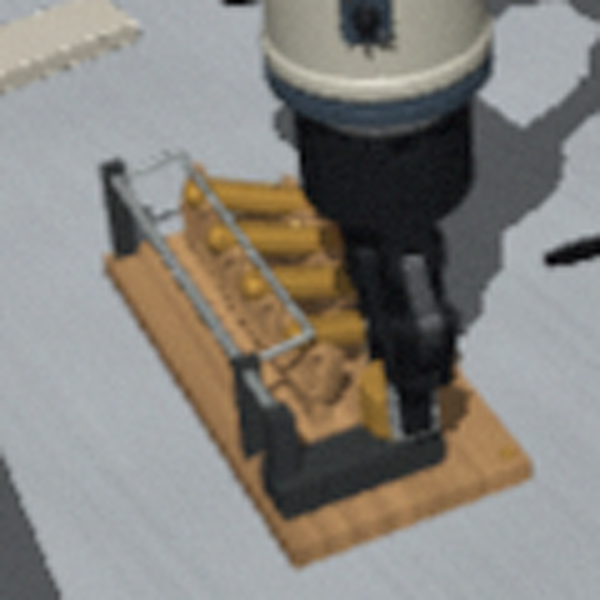

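View pics/n9.png

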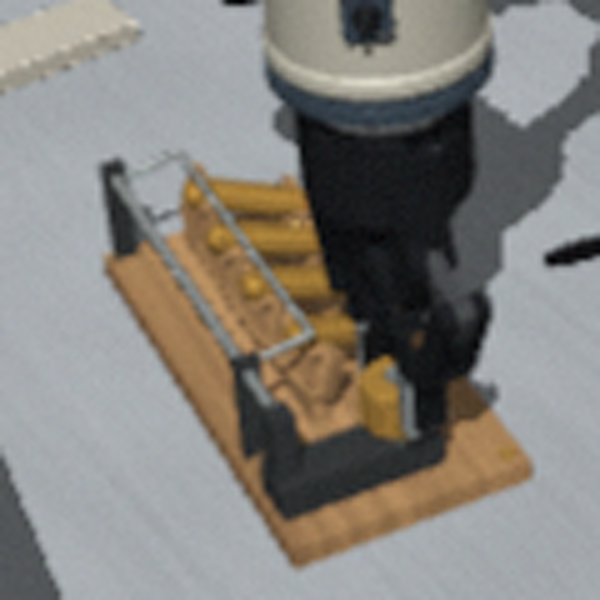

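Stop felt: 0.6–0.7 N·m and the keeper is unchanged. Release and lift clear.

```bash
python3 -m creep '[{"jaw":48,"slide":[0,0,0],"turn":[0,0,0]},{"jaw":48,"slide":[0,0,0],"turn":[0,0,0]},{"jaw":48,"slide":[0,0,-10],"turn":[0,0,0]},{"jaw":48,"slide":[0,0,-50],"turn":[0,0,0]},{"jaw":48,"slide":[0,0,-100],"turn":[0,0,0]},{"jaw":48,"slide":[-30,0,-150],"turn":[0,0,0]},{"jaw":48,"slide":[10,0,-180],"turn":[0,0,0]},{"jaw":48,"slide":[60,0,-200],"turn":[0,0,0]}]' 40
python3 - <<'E'
from h import *
st()
crop(shot("scene"),(190,160,310,280),5,'pics/f1.png')
e=shot("side","pics/f2.png");shot("wrist","pics/f3.png");shot("scene","pics/f0.png")
E
```

```text
t: 48.1
tool_pos: [0.5852, 0.0716, 0.2456]
orientation: [[-0.997, 0.081, -0.004], [0.081, 0.997, -0.001], [0.004, -0.001, -1.0]]
contact_force: [-0.4, 0.5, 0.1]
gripper_width: 0.562
t 48.1 pos [0.5852 0.0716 0.2456] yawx 175.4 zaxis [-0.004 -0.001 -1.   ] F [-0.4  0.5  0.1] M [ 0.048  0.001 -0.037] w 48.0 q [ 0.02  0.43  1.41 -0.    1.3  -1.47]
```

View pics/f1.png

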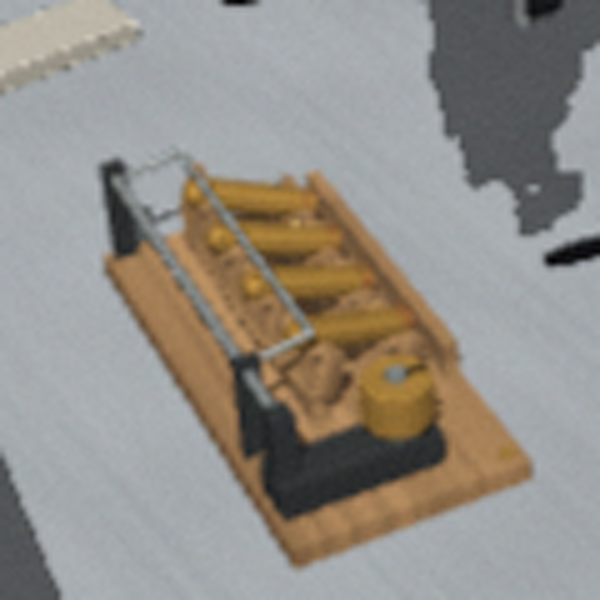

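View pics/f2.png

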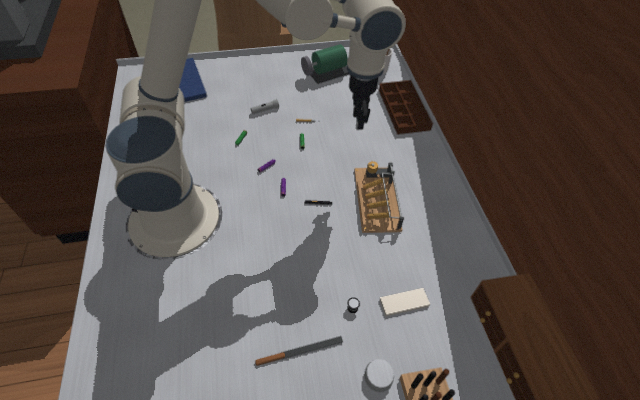

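View pics/f3.png

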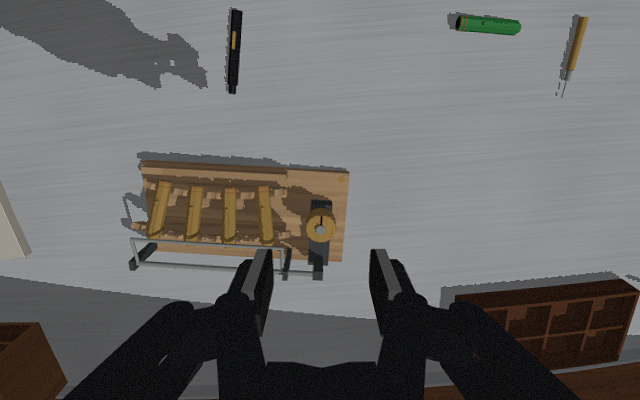

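The four caps lie at wrist view x ≈ 160, 195, 230 and 265, with the keeper rod across their upper ends. The nut line at (321,220) points to -x. The bystanders and look-alikes are unmoved. Handing in.

```bash
python3 -c "
from cell import manip
print(manip.finish_job())"
```

```text
the job is handed in; nothing more can be done
None
```

I slackened the nut, laid all four gold caps in the stand, did the nut up again and handed the job in at about 48 s.

- **Nut:** it has a reverse thread. Counter-clockwise hit the stop (0.39 N·m, keeper still), and clockwise raised the keeper to its upper stop.
- **Caps:** each cap has its own slot with its crown uphill. Outlines of the ideal seated caps matched all four in both the wrist and scene pictures, so they are fully down and centred. One cap was knocked aside during the run, and I found it again before picking it up.
- **Keeper:** I turned the nut counter-clockwise until it stopped, at 0.6–0.7 N·m. The last pictures show the rod down over the caps' upper ends and the nut's line pointing back to -x.
- **Rest of the cart:** the other things and the green and purple look-alikes are where they were, and the gripper is clear.

No check failed. Two were less clean:
- **Slack stop:** I felt little torque there (0.1 N·m). I took full slack from the keeper no longer moving and the position of the nut's line.
- **Second cap:** it was pressed into its slot with about 34 N, more than I meant, but it sits like the others.

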